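# Tighten the union nut of a filter holder, by hand and then with the spanner

## Robot

A 6-joint arm with a two-finger parallel gripper is mounted at the origin on the work surface. World frame = base frame: x ahead of the robot, y to its left, z up, the work surface at z = 0. Lengths are in mm, angles in rad, forces in N, time in s.
With the tool pointing down it reaches from about 350 to 875 mm from the base axis. Payload 4.2 kg.
Tool frame: the origin (TCP) lies at the very end of the fingers, on their centre line; the grasp point (between the pads) lies 19 mm behind it (arm.pinch_z is the distance from the TCP to the grasp point, in mm); x points along the fingers, y is the direction in which the jaws open and shut, and the axes are right-handed (so a half turn about x gives the same grasp; the last joint's range is limited). The gripper opens to 85 mm and grips with 20 to 120 N. Pads are 22 mm wide; open, the fingers measure 114 mm over their backs; the gripper's body (76 mm by 85 mm) begins 54 mm behind the grasp point. The pads swing forward as they close: fully open they stand 13 mm farther back than shut.
Start: joints at [-0.928, 0.385, 0.008, 0, -1.194, -0.259], TCP at [234.043, -579.503, 231.312] pointing down, gripper open.
Joint ranges: [-3.14, 3.14], [-1.21, 2.06], [-1.07, 1.41], [-3.16, 2.05], [-2.99, -0.16], [-3.1, 3.1]. Speed limits (rad/s): [2.79, 2.79, 3.14, 3.14, 3.14, 3.14].

## Interface

Orientations are given as a unit quaternion [x, y, z, w].
In Python, from bench import arm gives the robot as it stands.
- The arm moves only by the tool drive_tool, never from a script. Its argument "motion" is a list of rows, each a list of 4 numbers: the shift along the tool's x, y, z in mm, then the turn about the tool's x in degrees. In form: [[dx, dy, dz, spin], ...]. A call has 1 to 10 rows; each row shifts and turns the commanded pose from where the row before left it, along the tool's axes as they then stand; what a row does not reach is not made up. A row lasts 1/12 s, in which the tool goes at most 41.7 mm and 7.16 degrees, less where a joint would pass 70% of its speed; a pose out of reach is approached as far as the arm can. A call with a gripper value outside its range is refused whole. "grip" is the finger opening in mm, from 0 to 85.4, set as the call begins (left out, the last holds). The fingers move at their own pace and stop on an object; the grip force is fixed at half the most. Time passes only in rows, so rows that do not move let the fingers close. It gives the time, the measured TCP pose, the force and the opening at its end, in the units of the state.
- arm.read_state(): the state, without advancing time (a new reading comes with each control period).
- arm.get_image(name): name is "scene" or "top" or "wrist"; returns the picture (384x512x3 uint8, red, green, blue); there is no depth.
- arm.calibration(name): a dict with "K" (3x3 intrinsics, pixels), "eye" and "attitude" of the camera in the world; the wrist camera has in their place "T_tool_cam" (4x4, takes a point from camera to tool coordinates, whose origin is the TCP and whose axes are the tool frame's). Camera axes: x right, y up, looking along -z (the intrinsics and any distortion apply to the point x, -y, -z); pixel columns grow to the right and rows downward; lengths in mm; the calibration is good to about 2 mm. The wrist camera is an equidistant fisheye: a pixel r from the principal point sees the ray r / f radians off the axis. A picture is of the moment at which its call begins: read the wrist's pose just before it. calibration takes no time and is no camera call.
- arm.job_done(): hands the job in, once; it reports no verdict.
The state is a dict: "clock": time; "joints": joint angles; "joint_vel": joint speeds; "joint_efforts": joint torques, N m; "position": TCP position; "ee_rot": TCP orientation; "contact_force": force on the tool from outside, world axes, zero at the start; "wrist_torque": the same for the moment, N m; "gripper_width": finger opening in mm.
Only numpy, scipy, OpenCV 4.12 (cv2) and the standard library are available. Lean on these libraries where they do the work, as an engineer would, in place of code of your own. Each camera call takes 0.05 s, during which the arm holds its last target. There are 200 camera calls.

## Task

The brass union nut on the steel filter holder is loose: grip it with the fingers and screw it clockwise (seen from above) until it is finger-tight (its red mark then stands about 35 degrees short of the holder's), and only then use the open-ended spanner from its stand to tighten it further until the red mark on the nut lines up with the red mark on the holder. The last part must be done with the spanner, without the fingers turning the nut past finger-tight. Lay the spanner back flat on its stand as it was, let go, and leave the jar, dish stack, beaker and slide box around the holder where they stand.

Things in the scene. Friction and masses are not known exactly. Their poses are not given: they have to be found in the camera images.
- holder: Steel filter holder fixed to the bench: drum 94 mm across (black foot 110 mm), flat shoulder 66 mm above the bench. A vertical neck 28 mm across carries the brass nut 85 to 109 mm above the bench; a white cap 24 mm across above it reaches 129 mm. Origin: centre of the underside, on the nut's axis. x points along the red mark on the shoulder. Bystanders stand 150 mm from its axis.
- nut: Captive brass hex nut, 40 mm across flats (46 mm across corners), 24 mm tall. Origin: on its vertical axis at its underside, 85 mm above the bench; z up. Its x axis is the normal of the flat with the red mark; flat normals lie every 60 degrees from x. It turns without rising or sinking. Tightened right when its x axis lines up with the holder's.
- spin (a joint): Free part of the nut's turning, rad, grows clockwise seen from above: starts at 0 to 0.7, finger-tight at its end stop at 1.9. Friction 0.2 N m; it stays where it is left.
- seat (a joint): Further turning of the nut past finger-tight, rad, grows clockwise: 0 at the start, right at 0.6 (marks in line), end stop at 1.2. Stiff: it begins to turn at 1.2 N m and stays where it is left. Nut yaw = holder yaw + 2.5 - spin - seat.
- spanner: Open-ended steel spanner, 203 mm long, 12 mm thick, lying flat (z up), 200 to 300 g. Origin: underside of the shank, x along it to the jaw. Shank 20 mm wide, x = -106 to +37 mm (blue band -55 to -5); head 64 mm wide, x = +37 to +97 mm; jaw opens to +x, 42.5 mm between its prongs (y = +/-21), its bottom at x = +59 mm. Centre of mass near x = +10 mm.
- jaw (a point): Centre of the spanner's jaw, at x = +85 mm, half way up its thickness: comes onto the nut's axis when the spanner is on the nut. Axes as the spanner's.
- grip (a point): Point on the spanner's shank to grip, at x = -30 mm, half way up its thickness, between the posts of the stand. Axes as the spanner's.
- stand: Grey stand fixed to the bench: two posts 18 mm thick (x), 52 mm wide, at x = -85 and +43 mm, tops 65 mm above the bench; base 170 x 70 x 8 mm. The spanner lies on them, its axes along the stand's, its origin straight above the stand's. The -x post has a 7 mm high lip each side of the shank, 32 mm apart. Origin: on the bench below the spanner's origin.
- jar: Jar with a red cap, 68 mm across, 115 mm tall, a bystander. Origin: centre of its underside.
- dishes: Stack of culture dishes, 86 mm across, 108 mm tall, a bystander, always on the holder's -x side. Origin: centre of its underside.
- beaker: White beaker, 76 mm across the rim, 110 mm tall, a bystander. Origin: centre of its underside.
- slides: Low cardboard slide box, 75 x 65 x 25 mm, a bystander. Slide box, jar and beaker stand on the holder's +x, +y and -y sides in any order; spanner and fingers pass over the low box, so its side is the free one. Origin: centre of its underside.

How it is judged:
By the outcome, as a careful person would: the job done as asked, in the order asked, and still so for the second after the job is handed in, with the robot touching nothing.
It also fails if it takes over 72 s, if anything falls off the work surface, if the arm or the gripper's body presses on something with over 40 N, if the wrist force passes 120 N, or if a joint passes its speed limit or range.

## Working session

There is one attempt and no reset: what is moved stays moved. The work goes in short steps, Python scripts to look and compute and a tool call to move; the robot and the scene stay as the last step left them, time stands still between calls to the robot, and variables do not carry over. Pictures are saved under pics/ and viewed, about 8 in all and at most 12, crops included, and the job is handed in when it is done.

Besides the shell and the picture viewer there is one more tool, called after ">>>" as a command line: name --pt "numbers of a row" for each row, then --argument value for the rest. drive_tool: Moves the arm, as the interface text tells. Its arguments: {"type":"object","properties":{"motion":{"type":"array"},"grip":{"type":"number"}},"required":["motion"]}

```bash
ls; mkdir -p pics; python3 - <<'E'
from bench import arm
import cv2
s=arm.read_state();print(s, arm.pinch_z)
for n in("scene","top","wrist"):
    im=arm.get_image(n);cv2.imwrite(f"pics/{n}0.png",im[:,:,::-1]);print(n,arm.calibration(n))
a=cv2.imread("pics/scene0.png");b=cv2.imread("pics/top0.png")
E
```

```text
pics
{'clock': 0.0, 'joints': array([-9.28408844e-01,  3.85580884e-01,  6.60819614e-03, -5.34866445e-04,
       -1.19398304e+00, -2.58577969e-01]), 'joint_vel': array([-0.00067792, -0.00041855, -0.00022443, -0.00273218,  0.0018023 ,
        0.00039688]), 'joint_efforts': array([ 1.13143960e-03, -3.92290413e+01,  1.88405871e+01,  4.18619290e+00,
       -4.59891802e-03,  3.94524392e-06]), 'position': array([ 233.8263962 , -578.97530263,  230.19467128]), 'ee_rot': array([-0.13403339,  0.69431329,  0.13556104,  0.69396492]), 'contact_force': array([ 0.01057264, -0.57646194, -0.0062951 ]), 'wrist_torque': array([ 0.00322352,  0.04372759, -0.03566984]), 'gripper_width': 85.30387928797701} 18.700000000000003
scene {'K': array([[417.04230132,   0.        , 254.08266796],
       [  0.        , 417.04230132, 199.43994327],
       [  0.        ,   0.        ,   1.        ]]), 'eye': array([1162.79097319,  629.27956563,  723.06772761]), 'attitude': array([0.1676462 , 0.43485142, 0.82234019, 0.32642855])}
top {'K': array([[424.61698061,   0.        , 255.19882129],
       [  0.        , 424.61698061, 188.65137684],
       [  0.        ,   0.        ,   1.        ]]), 'eye': array([ 397.32005072,  -19.9871936 , 1071.79111826]), 'attitude': array([-0.04139873,  0.03953221,  0.7072603 , -0.70463198])}
wrist {'K': array([[297.31863964,   0.        , 258.06343994],
       [  0.        , 297.31863964, 198.15523168],
       [  0.        ,   0.        ,   1.        ]]), 'T_tool_cam': array([[-8.56283833e-04,  2.84523623e-01, -9.58668647e-01,
        -1.43241360e+02],
       [ 9.99999401e-01,  8.97458665e-04, -6.26843416e-04,
         1.37916625e-01],
       [ 6.82013725e-04, -9.58668609e-01, -2.84524221e-01,
        -7.29097981e+01],
       [ 0.00000000e+00,  0.00000000e+00,  0.00000000e+00,
         1.00000000e+00]])}
```

View pics/top0.png

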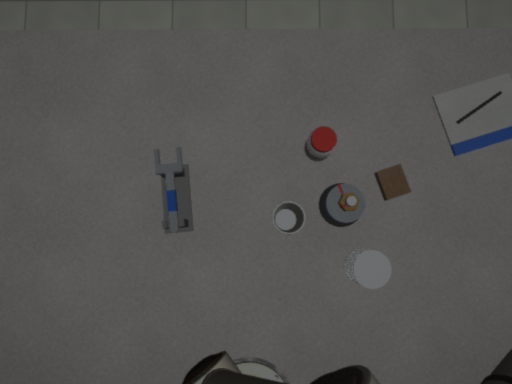

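View pics/scene0.png

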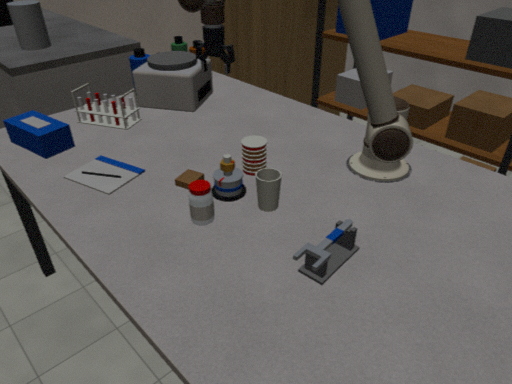

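```bash
cat > h.py <<'E'
import numpy as np,cv2
from scipy.spatial.transform import Rotation as R
from bench import arm
def cam(n,s=None):
    c=arm.calibration(n)
    if n=="wrist":
        s=s or arm.read_state();T=np.eye(4);T[:3,:3]=R.from_quat(s["ee_rot"]).as_matrix();T[:3,3]=s["position"]
        T=T@np.array(c["T_tool_cam"]);return c["K"],T[:3,:3],T[:3,3],True
    return c["K"],R.from_quat(c["attitude"]).as_matrix(),np.array(c["eye"]),False
def back(c,uv,z):
    K,A,e,f=c;out=[]
    for u,v in np.atleast_2d(uv):
        p=np.array([(u-K[0,2])/K[0,0],(v-K[1,2])/K[1,1]])
        if f:
            r=np.hypot(*p);d=np.array([*(p/max(r,1e-9)*np.sin(r)),np.cos(r)])
        else: d=np.array([*p,1])
        d=A@(d*[1,-1,-1]);out.append(e+d*(z-e[2])/d[2])
    return np.array(out)
def proj(c,P):
    K,A,e,f=c;q=(np.atleast_2d(P)-e)@A*[1,-1,-1]
    p=q[:,:2]/q[:,2:]
    if f:
        r=np.linalg.norm(q[:,:2],axis=1,keepdims=True);p=q[:,:2]/np.maximum(r,1e-9)*np.arctan2(r,q[:,2:])
    return p*[K[0,0],K[1,1]]+[K[0,2],K[1,2]]
def toolinfo(s):
    M=R.from_quat(s["ee_rot"]).as_matrix();return s["position"],M
E
python3 - <<'E'
from h import *
c=cam("top")
for n,uv,z in(("cap",(352,201),129),("mark",(341,188),66),("drum",(345,204),60),("jar",(323,139),115),("dish",(373,269),108),("beak",(290,218),110),("slides",(393,182),25),("jawtips",(156,150),77),("jawtips",(180,148),77),("tail",(174,231),77),("band",(172,200),77)):
    print(n,back(c,uv,z)[0].round(0))
print(R.from_quat(arm.read_state()["ee_rot"]).as_matrix().round(3))
E
```

```text
cap [ 477. -233.  129.]
mark [ 514. -222.   66.]
drum [ 476. -232.   60.]
jar [ 622. -174.  115.]
dish [ 326. -280.  108.]
beak [441. -96. 110.]
slides [ 533. -360.   25.]
jawtips [605. 219.  77.]
jawtips [610. 161.  77.]
tail [413. 172.  77.]
band [486. 178.  77.]
[[-0.001 -0.374  0.927]
 [ 0.002  0.927  0.374]
 [-1.     0.002 -0.   ]]
```

>>> drive_tool --pt "3 15 22 0" --pt "3 22 34 0" --pt "3 22 34 0" --pt "3 22 34 0" --pt "3 22 34 0" --pt "3 22 34 0" --pt "3 22 34 0" --pt "3 22 34 0" --pt "3 22 34 0" --pt "3 22 34 0"

```text
clock: 0.98
position: [459.0, -257.3, 201.2]
ee_rot: [-0.135, 0.694, 0.135, 0.694]
contact_force: [1.1, -0.1, 0.1]
gripper_width: 85.1
```

>>> drive_tool --pt "0 18 25 0" --pt "0 0 0 0" --pt "0 0 0 0" --pt "0 0 0 0"

```text
clock: 1.32
position: [474.6, -233.1, 201.1]
ee_rot: [-0.135, 0.694, 0.135, 0.694]
contact_force: [-0.4, -0.7, 0.2]
gripper_width: 84.9
```

```bash
python3 - <<'E'
from h import *
s=arm.read_state();im=arm.get_image("wrist");cv2.imwrite("pics/w1.png",cv2.resize(im[:,:,::-1],(768,576),interpolation=cv2.INTER_CUBIC));np.save("w1.npy",im)
print(s["clock"],s["position"],proj(cam("wrist",s),[[477,-232,129],[477,-232,109],[514,-222,66]]))
import pickle;pickle.dump(s,open("s1.pkl","wb"))
E
```

```text
1.3167 [ 474.58621938 -233.071657    201.07798659] [[257.78871158 212.76590141]
 [257.77927608 204.81005914]
 [253.24840418 227.68867005]]
```

View pics/w1.png

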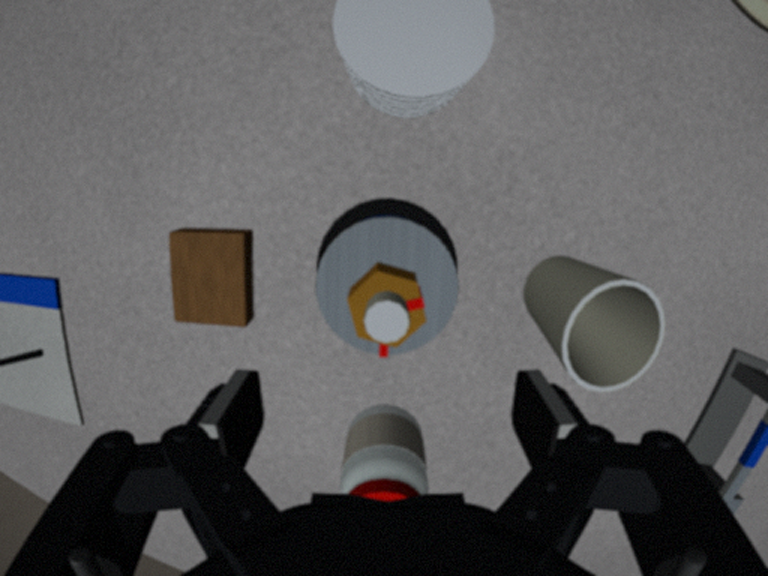

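```bash
python3 - <<'E'
from h import *
import pickle
s=pickle.load(open("s1.pkl","rb"));im=np.load("w1.npy");c=cam("wrist",s)
print("cap",back(c,(386/1.5,320/1.5),129)[0,:2],"drum",back(c,(387.5/1.5,285/1.5),66)[0,:2])
hsv=cv2.cvtColor(im,cv2.COLOR_RGB2HSV)
red=((hsv[...,0]<8)|(hsv[...,0]>172))&(hsv[...,1]>170)&(hsv[...,2]>70);red[300:]=0
n,l,st,ce=cv2.connectedComponentsWithStats(red.astype(np.uint8))
for i in range(1,n):print(st[i],ce[i],back(c,ce[i],66)[0,:2],back(c,ce[i],109)[0,:2])
cap=(hsv[...,1]<25)&(hsv[...,2]>120);cap[:190]=0;cap[240:]=0;cap[:,:220]=0;cap[:,300:]=0
n,l,st,ce=cv2.connectedComponentsWithStats(cap.astype(np.uint8))
for i in range(1,n):
  if st[i][4]>50:print("cap",st[i],ce[i],back(c,ce[i],129)[0,:2])
br=(hsv[...,0]>8)&(hsv[...,0]<28)&(hsv[...,1]>110);br[:,:220]=0;br[:,300:]=0;br[:160]=0;br[250:]=0
ys,xs=np.where(br|red);hull=cv2.convexHull(np.c_[xs,ys][(ys<232)&(xs>215)&(xs<300)&(ys>170)])
print(cv2.approxPolyDP(hull,1.5,True)[:,0].tolist())
# brightness split to identify top face
cr=im[160:250,215:305];cv2.imwrite("pics/w1c.png",cv2.resize(cr[:,:,::-1],(720,720)[:2] if 0 else (600,600),interpolation=cv2.INTER_CUBIC))
E
```

```text
cap [ 477.55897927 -232.151605  ] drum [ 475.60853153 -231.96576955]
[271 198  11   9  74] [276.18918919 202.39189189] [ 480.71811935 -210.99382826] [ 469.33817276 -218.60879375]
[253 229   6   9  37] [255.18918919 233.16216216] [ 518.859084   -217.94881789] [ 501.58741554 -224.48943026]
cap [243 201  30  27 625] [257.2464 213.8752] [ 477.99356576 -232.04865051]
cap [220 221  22  19 187] [227.62032086 232.35828877] [ 501.13326541 -247.91844692]
cap [260 223  40  17 286] [285.55594406 233.87412587] [ 485.24477304 -205.03524668]
[[283, 213], [266, 229], [254, 231], [239, 224], [232, 201], [233, 194], [251, 176], [274, 182], [279, 192]]
```

View pics/w1c.png

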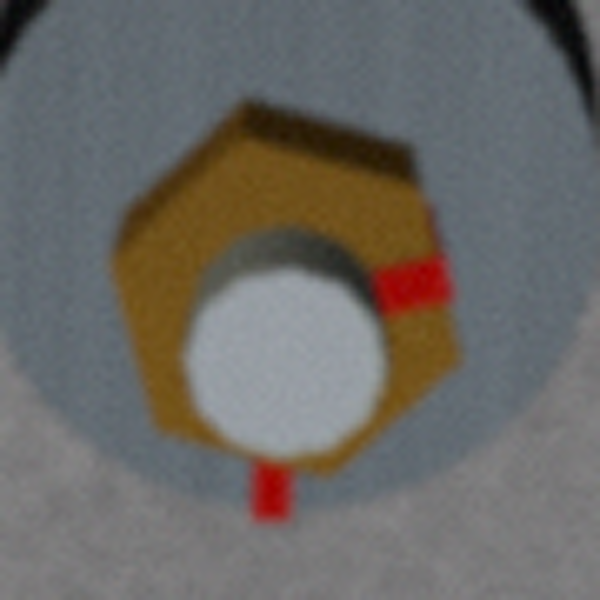

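```bash
python3 - <<'E'
from h import *
import pickle
from scipy.optimize import least_squares
s=pickle.load(open("s1.pkl","rb"));c=cam("wrist",s)
uv=np.array([(245,135),(418,185),(462,360),(328,472),(158,432),(112,255)])/6.667+[214.5,159.5]
P=back(c,uv,109)[:,:2];print(P.round(1))
f=lambda p:(P-p[:2]-23.1*np.c_[np.cos(p[2]+sg*np.arange(6)*np.pi/3),np.sin(p[2]+sg*np.arange(6)*np.pi/3)]).ravel()
for sg in(1,-1):
  r=min((least_squares(f,[*P.mean(0),a]) for a in(0,2,4)),key=lambda r:r.cost)
  print(sg,r.x,np.degrees(r.x[2]),r.cost)
m=back(c,np.array([(272,492)])/6.667+[214.5,159.5],66)[0,:2];mn=back(c,np.array([(412,286)])/6.667+[214.5,159.5],109)[0,:2]
for C in(P.mean(0),[477,-232]):
  print(C,"holder yaw",np.degrees(np.arctan2(*(m-C)[::-1])),"nut yaw",np.degrees(np.arctan2(*(mn-C)[::-1])))
t,M=toolinfo(s);print(t,np.degrees(np.arctan2(M[1,2],M[0,2])), s["joints"])
E
```

```text
[[ 459.2 -244.9]
 [ 457.1 -222.9]
 [ 476.  -208.8]
 [ 496.4 -218.7]
 [ 499.4 -240.9]
 [ 479.5 -254.6]]
1 [ 477.91738668 -231.81580592    3.41536825] 195.68618618612967 3143.8568542984385
-1 [ 477.91738668 -231.81580592    3.76119191] 215.50042265652328 0.8553736357897557
[ 477.91738668 -231.81580592] holder yaw 18.867665737437672 nut yaw 122.92666354228231
[477, -232] holder yaw 18.709384120325648 nut yaw 119.71187770496745
[ 474.58621938 -233.071657    201.07798659] 22.01098397484012 [-1.49485622e-01  2.47111275e-01 -2.72817987e-01 -2.89955138e-05
 -1.05164188e+00 -1.03713230e+00]
```

>>> drive_tool --pt "0 0 3.4 -6.7" --pt "10 0 0 -6.8" --pt "25 0 0 0" --pt "32 0 0 0" --pt "30 0 0 0" --pt "20 0 0 0" --pt "10 0 0 0" --pt "0 0 0 0" --pt "0 0 0 0"

```text
clock: 2.12
position: [478.1, -232.8, 74.8]
ee_rot: [-0.215, 0.674, 0.215, 0.674]
contact_force: [0.2, 0.2, 0.6]
gripper_width: 85.7
```

```bash
python3 - <<'E'
from h import *
s=arm.read_state();im=arm.get_image("wrist");cv2.imwrite("pics/w2.png",cv2.resize(im[:,:,::-1],(768,576),interpolation=cv2.INTER_CUBIC))
t,M=toolinfo(s);print(s["clock"],t,np.degrees(np.arctan2(M[1,1],M[0,1])),s["joints"][5],s["wrist_torque"],s["contact_force"])
E
```

```text
2.1167 [ 478.12135515 -232.79267637   74.75620739] 125.4342613488521 -0.8051922648706534 [-0.04508234 -0.05568074 -0.03562137] [0.17768106 0.16411145 0.64623668]
```

View pics/w2.png

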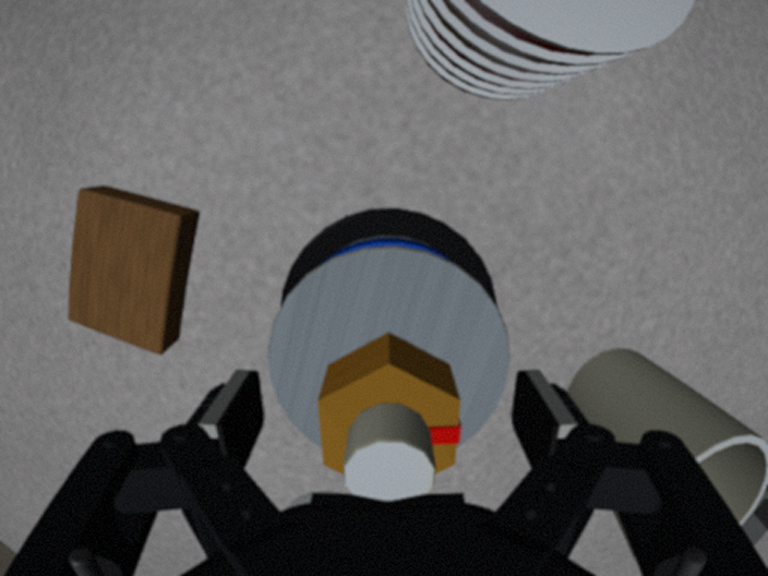

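The nut sits centred between the pads (x 319–460, centre 389) with its flats parallel to them and its mark at (445,434). I'll close on it.

>>> drive_tool --pt "0 0 0 0" --pt "0 0 0 0" --pt "0 0 0 0" --pt "0 0 0 0" --pt "0 0 0 0" --pt "0 0 0 0" --pt "0 0 0 0" --pt "0 0 0 0" --grip 30

```text
clock: 2.83
position: [478.6, -232.1, 75.3]
ee_rot: [-0.216, 0.673, 0.215, 0.674]
contact_force: [-1.5, -0.1, 5.9]
gripper_width: 39.5
```

```bash
cat > st.py <<'E'
from h import *
s=arm.read_state();t,M=toolinfo(s);print(s["clock"],t.round(2),"yawY",np.degrees(np.arctan2(M[1,1],M[0,1])).round(2),"j",s["joints"].round(3),"tq",s["wrist_torque"].round(3),"F",s["contact_force"].round(1),s["gripper_width"])
E
python3 st.py
```

```text
2.8333 [ 478.62 -232.06   75.35] yawY 125.53 j [-0.146  0.398 -0.422  0.001 -0.749 -0.805] tq [0.032 0.332 0.04 ] F [-1.5 -0.1  5.9] 39.49594519313807
```

>>> drive_tool --pt "0 0 0 4" --pt "0 0 0 6" --pt "0 0 0 6" --pt "0 0 0 6" --pt "0 0 0 6" --pt "0 0 0 6" --pt "0 0 0 6" --pt "0 0 0 6" --pt "0 0 0 6" --pt "0 0 0 4"

```text
clock: 3.67
position: [478.5, -231.8, 75.3]
ee_rot: [0.127, 0.695, -0.127, 0.696]
contact_force: [-1.5, 0.8, 6.0]
gripper_width: 39.3
```

```bash
python3 st.py
```

```text
3.6667 [ 478.53 -231.77   75.34] yawY 69.32 j [-1.460e-01  3.980e-01 -4.220e-01  1.000e-03 -7.500e-01 -1.787e+00] tq [0.448 0.347 0.244] F [-1.5  0.8  6. ] 39.25500013885328
```

>>> drive_tool --pt "0 0 0 3" --pt "0 0 0 3" --pt "0 0 0 2" --pt "0 0 0 0" --pt "0 0 0 0"

```text
clock: 4.08
position: [478.5, -231.7, 75.4]
ee_rot: [0.174, 0.685, -0.174, 0.686]
contact_force: [-1.1, 2.1, 7.4]
gripper_width: 38.9
```

```bash
python3 st.py
```

```text
4.0833 [ 478.55 -231.74   75.35] yawY 61.47 j [-0.146  0.398 -0.422 -0.    -0.75  -1.923] tq [ 0.498  0.366 -0.282] F [-1.1  2.1  7.4] 38.9423133427118
```

>>> drive_tool --pt "0 0 0 2" --pt "0 0 0 2" --pt "0 0 0 1" --pt "0 0 0 0"

```text
clock: 4.42
position: [478.6, -231.7, 75.3]
ee_rot: [0.204, 0.677, -0.204, 0.678]
contact_force: [-1.8, 1.6, 6.7]
gripper_width: 39.2
```

```bash
python3 st.py
```

```text
4.4167 [ 478.57 -231.67   75.34] yawY 56.5 j [-0.146  0.398 -0.422  0.    -0.75  -2.01 ] tq [ 0.452  0.315 -0.138] F [-1.8  1.6  6.7] 39.222560747876166
```

>>> drive_tool --pt "0 0 0 1" --pt "0 0 0 0"

```text
clock: 4.58
position: [478.6, -231.7, 75.4]
ee_rot: [0.21, 0.675, -0.21, 0.676]
contact_force: [-0.8, 2.3, 5.8]
gripper_width: 39.1
```

```bash
python3 st.py
```

```text
4.5833 [ 478.59 -231.7    75.36] yawY 55.51 j [-0.146  0.398 -0.422  0.    -0.75  -2.027] tq [ 0.513  0.371 -0.12 ] F [-0.8  2.3  5.8] 39.11455293438485
```

>>> drive_tool --pt "0 0 0 1" --pt "0 0 0 0"

```text
clock: 4.75
position: [478.6, -231.7, 75.3]
ee_rot: [0.216, 0.673, -0.216, 0.674]
contact_force: [-0.4, 2.1, 6.7]
gripper_width: 39.2
```

```bash
python3 st.py
```

```text
4.75 [ 478.56 -231.68   75.33] yawY 54.51 j [-0.146  0.398 -0.422  0.    -0.75  -2.045] tq [ 0.488  0.354 -0.079] F [-0.4  2.1  6.7] 39.15662732232425
```

>>> drive_tool --pt "0 0 0 1" --pt "0 0 0 0"

```text
clock: 4.92
position: [478.6, -231.7, 75.3]
ee_rot: [0.221, 0.671, -0.221, 0.672]
contact_force: [-1.2, 1.5, 6.2]
gripper_width: 39.2
```

```bash
python3 st.py
```

```text
4.9167 [ 478.57 -231.68   75.35] yawY 53.51 j [-0.146  0.398 -0.422  0.    -0.75  -2.062] tq [ 0.506  0.398 -0.106] F [-1.2  1.5  6.2] 39.192420971549886
```

>>> drive_tool --pt "0 0 0 1" --pt "0 0 0 0"

```text
clock: 5.08
position: [478.6, -231.7, 75.3]
ee_rot: [0.227, 0.669, -0.227, 0.67]
contact_force: [-1.0, 1.5, 5.5]
gripper_width: 39.4
```

```bash
python3 st.py
```

```text
5.0833 [ 478.57 -231.68   75.35] yawY 52.59 j [-1.450e-01  3.980e-01 -4.220e-01  1.000e-03 -7.500e-01 -2.079e+00] tq [0.555 0.377 0.222] F [-1.   1.5  5.5] 39.382671667055135
```

>>> drive_tool --pt "0 0 0 0.5" --pt "0 0 0 0"

```text
clock: 5.25
position: [478.6, -231.7, 75.3]
ee_rot: [0.229, 0.669, -0.229, 0.669]
contact_force: [-1.0, 2.0, 6.1]
gripper_width: 39.4
```

```bash
python3 st.py
```

```text
5.25 [ 478.58 -231.67   75.34] yawY 52.2 j [-1.450e-01  3.980e-01 -4.220e-01  1.000e-03 -7.500e-01 -2.086e+00] tq [0.577 0.32  0.638] F [-1.   2.   6.1] 39.37368858664674
```

>>> drive_tool --pt "0 0 0 0" --pt "0 0 0 0" --pt "0 0 0 0" --pt "0 0 0 0" --pt "0 0 0 0" --pt "0 0 0 0" --pt "-15 0 0 0" --pt "-35 0 0 0" --pt "-40 0 0 0" --pt "-40 0 0 0" --grip 85

```text
clock: 6.08
position: [477.3, -231.8, 205.3]
ee_rot: [0.23, 0.669, -0.23, 0.668]
contact_force: [0.3, 0.6, -0.5]
gripper_width: 84.9
```

>>> drive_tool --pt "-10 0 0 0" --pt "0 0 0 0" --pt "0 0 0 0"

```text
clock: 6.33
position: [478.0, -231.7, 214.6]
ee_rot: [0.231, 0.668, -0.23, 0.669]
contact_force: [-0.2, 0.5, -0.8]
gripper_width: 85.0
```

```bash
python3 st.py; python3 - <<'E'
from h import *
import pickle
s=arm.read_state();im=arm.get_image("wrist");np.save("w3.npy",im);pickle.dump(s,open("s3.pkl","wb"))
c=proj(cam("wrist",s),[[478.5,-231.8,109]])[0].astype(int);print(c)
x,y=max(c[0]-50,0),max(c[1]-45,0);print(x,y);cr=im[y:y+100,x:x+100]
cv2.imwrite("pics/w3c.png",cv2.resize(cr[:,:,::-1],(600,600),interpolation=cv2.INTER_CUBIC))
E
```

```text
6.3333 [ 477.96 -231.68  214.58] yawY 51.96 j [-1.460e-01  2.380e-01 -2.480e-01 -1.000e-03 -1.083e+00 -2.088e+00] tq [ 0.019 -0.006 -0.01 ] F [-0.2  0.5 -0.8] 84.9646578119009
[258 197]
208 152
```

View pics/w3c.png

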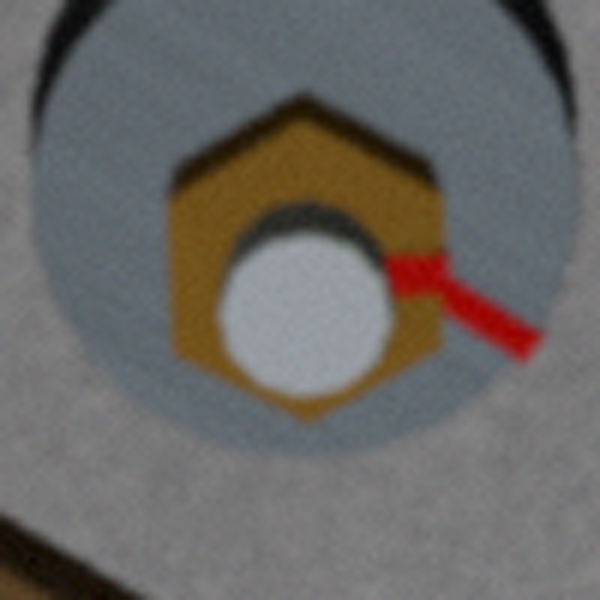

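```bash
cat > fit.py <<'E'
from h import *
from scipy.optimize import least_squares
def hexfit(P):
    best=None
    for a in np.radians([0,20,40]):
        # order-free: normals every 60deg, use complex 6th-power
        C=P.mean(0);z=((P-C)@[1,1j]);
    C=P.mean(0);z=(P-C)@[1,1j];a=np.degrees(np.angle((z**6).sum())/6)
    return C,(a+30)%60,np.abs(z)
E
python3 - <<'E'
from fit import *
import pickle
s=pickle.load(open("s3.pkl","rb"));c=cam("wrist",s)
f=lambda L:np.array(L)/6+[207.5,151.5]
P=back(c,f([(305,115),(436,190),(440,348),(308,422),(178,352),(168,197)]),109)[:,:2]
print(hexfit(P))
m=back(c,f([(530,347),(475,310)]),66)[:,:2]
mn=back(c,f([(418,275)]),109)[0,:2]
for C in(P.mean(0),np.array([478.5,-231.8])):print([np.degrees(np.arctan2(*(q-C)[::-1])) for q in(*m,mn)])
print(np.degrees(np.arctan2(*(m[0]-m[1])[::-1])))
# spanner estimate in tool coords from state
E
```

```text
(array([ 477.9519044 , -231.46485488]), np.float64(53.05204119154757), array([23.31910521, 22.41970061, 22.9384477 , 23.24278255, 22.46015638,
       22.84852761]))
[np.float64(18.207795448484106), np.float64(18.484293379268532), np.float64(50.63939670932603)]
[np.float64(18.81095753539553), np.float64(19.298360361561343), np.float64(52.88318063398256)]
17.395161664101476
```

>>> drive_tool --pt "0 20 -15 0" --pt "0 32.9 -24.7 0" --pt "0 32.9 -24.7 0" --pt "0 32.9 -24.7 0" --pt "0 32.9 -24.7 0" --pt "0 32.9 -24.7 0" --pt "0 32.9 -24.7 0" --pt "0 32.9 -24.7 0" --pt "0 32.9 -24.7 0" --pt "0 32.9 -24.7 0"

```text
clock: 7.22
position: [484.3, 164.8, 212.3]
ee_rot: [0.229, 0.669, -0.231, 0.668]
contact_force: [0.9, -0.5, 0.7]
gripper_width: 84.9
```

>>> drive_tool --pt "0 13 -10 -3" --pt "0 0 0 -7" --pt "0 0 0 -7" --pt "0 0 0 -7" --pt "0 0 0 -7" --pt "0 0 0 -7" --pt "0 0 0 -7" --pt "0 0 0 -7" --pt "0 0 0 -7" --pt "0 0 0 -7"

```text
clock: 8.05
position: [484.9, 179.1, 211.9]
ee_rot: [-0.174, 0.687, 0.172, 0.684]
contact_force: [0.7, -0.2, 0.4]
gripper_width: 84.8
```

>>> drive_tool --pt "0 0 0 -7" --pt "0 0 0 -7" --pt "0 0 0 -7" --pt "0 0 0 -7" --pt "0 0 0 -7" --pt "0 0 0 -7" --pt "0 0 0 -7" --pt "0 0 0 -7" --pt "0 0 0 -7" --pt "0 0 0 -7"

```text
clock: 8.88
position: [484.9, 179.1, 211.9]
ee_rot: [-0.534, 0.464, 0.535, 0.461]
contact_force: [-0.3, -0.4, -0.6]
gripper_width: 85.4
```

>>> drive_tool --pt "0 0 0 -7" --pt "0 0 0 -7" --pt "0 0 0 -7" --pt "0 0 0 -7" --pt "0 0 0 -7" --pt "0 0 0 -7" --pt "0 0 0 -7" --pt "0 0 0 -7" --pt "0 0 0 -7" --pt "0 0 0 -7"

```text
clock: 9.72
position: [484.9, 179.1, 211.9]
ee_rot: [-0.702, 0.073, 0.705, 0.071]
contact_force: [0.0, 0.0, -0.4]
gripper_width: 84.9
```

>>> drive_tool --pt "0 0 0 -7" --pt "0 0 0 -3.5" --pt "0 0 0 0" --pt "0 0 0 0"

```text
clock: 10.05
position: [485.2, 179.3, 212.6]
ee_rot: [-0.706, 0.011, 0.708, 0.009]
contact_force: [0.0, -0.2, 0.2]
gripper_width: 85.6
```

```bash
python3 st.py; python3 - <<'E'
from h import *
import pickle
s=arm.read_state();im=arm.get_image("wrist");np.save("w4.npy",im);pickle.dump(s,open("s4.pkl","wb"))
cv2.imwrite("pics/w4.png",cv2.resize(im[:,:,::-1],(768,576),interpolation=cv2.INTER_CUBIC))
E
```

```text
10.05 [485.17 179.32 212.61] yawY -91.62 j [ 0.668  0.219 -0.28  -0.    -1.076  0.875] tq [-0.036  0.02  -0.025] F [ 0.  -0.2  0.2] 85.55479646719604
```

View pics/w4.png

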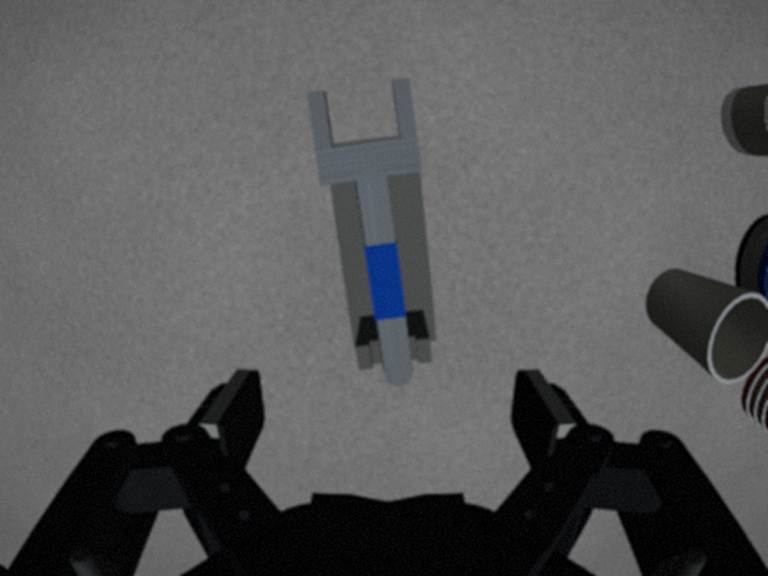

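```bash
python3 - <<'E'
from h import *
from scipy.optimize import least_squares
import pickle
s=pickle.load(open("s4.pkl","rb"));c=cam("wrist",s)
L=[((308,93),97,32),((326,91),97,21.25),((392,80),97,-21.25),((410,79),97,-32),((320,184),37,32),((421,172),37,-32),((365,245),-5,10),((396,242),-5,-10),((375,320),-55,10),((406,316),-55,-10)]
uv=np.array([l[0] for l in L])/1.5-.17;mod=np.array([l[1:] for l in L])
def W(p):
    a=p[2];return np.c_[p[0]+mod[:,0]*np.cos(a)-mod[:,1]*np.sin(a),p[1]+mod[:,0]*np.sin(a)+mod[:,1]*np.cos(a)]
P=back(c,uv,77)[:,:2]
r=least_squares(lambda p:(P-W(p)).ravel(),[515,182,.09]);print(r.x,np.degrees(r.x[2]));print((P-W(r.x)).round(1))
g=r.x[:2]-30*np.array([np.cos(r.x[2]),np.sin(r.x[2])]);print("grip",g)
t,M=toolinfo(s);print("tool delta",M.T@(np.array([*g,71])-t))
E
```

```text
[5.14066825e+02 1.83555561e+02 1.00283773e-01] 5.745836962109705
[[-0.3 -0.4]
 [-1.  -1. ]
 [-0.1  0.6]
 [-0.7  0.2]
 [ 1.1  0.3]
 [-0.   1. ]
 [ 0.8 -0.3]
 [ 0.1 -0.1]
 [ 0.   0.2]
 [ 0.2 -0.5]]
grip [484.21755162 180.5520879 ]
tool delta [141.60615525  -1.4892494    0.58863665]
```

>>> drive_tool --pt "5 -1.5 0.6 -3.7" --pt "20 0 0 -3.7" --pt "35 0 0 0" --pt "38 0 0 0" --pt "32 0 0 0" --pt "20 0 0 0" --pt "12.6 0 0 0" --pt "0 0 0 0" --pt "0 0 0 0"

```text
clock: 10.85
position: [485.0, 181.0, 51.0]
ee_rot: [-0.706, -0.036, 0.707, -0.037]
contact_force: [0.7, -0.4, -0.3]
gripper_width: 85.1
```

```bash
python3 st.py
```

```text
10.85 [485.   180.96  51.01] yawY -84.14 j [ 0.671  0.416 -0.477  0.    -0.68   1.002] tq [ 0.063 -0.084  0.069] F [ 0.7 -0.4 -0.3] 85.10992695301243
```

>>> drive_tool --pt "0 0 0 0" --pt "0 0 0 0" --pt "0 0 0 0" --pt "0 0 0 0" --pt "0 0 0 0" --pt "0 0 0 0" --pt "0 0 0 0" --pt "0 0 0 0" --pt "0 0 0 0" --pt "0 0 0 0" --grip 5

```text
clock: 11.68
position: [485.6, 181.4, 52.5]
ee_rot: [0.707, 0.037, -0.706, 0.036]
contact_force: [-1.4, -0.3, 5.9]
gripper_width: 19.0
```

```bash
python3 st.py
```

```text
11.6833 [485.6  181.42  52.5 ] yawY -84.09 j [ 0.671  0.414 -0.476  0.    -0.68   1.002] tq [-0.102  0.333 -0.021] F [-1.4 -0.3  5.9] 19.017858871680485
```

>>> drive_tool --pt "-5 0 0 0" --pt "-15 0 0 0" --pt "-25 0 0 0" --pt "-30 0 0 0" --pt "-25 0 0 0" --pt "-15 0 0 0" --pt "0 0 0 3" --pt "0 0 0 6" --pt "0 0 0 7" --pt "0 0 0 7"

```text
clock: 12.52
position: [484.2, 180.8, 165.9]
ee_rot: [-0.698, 0.108, 0.7, 0.107]
contact_force: [-0.8, 0.4, -3.5]
gripper_width: 18.7
```

>>> drive_tool --pt "0 0 0 7" --pt "0 0 0 7" --pt "0 0 0 7" --pt "0 0 0 7" --pt "0 0 0 7" --pt "0 0 0 7" --pt "0 0 0 7" --pt "0 0 0 7" --pt "0 0 0 7" --pt "0 0 0 7"

```text
clock: 13.35
position: [484.4, 180.9, 165.8]
ee_rot: [-0.51, 0.49, 0.511, 0.488]
contact_force: [-0.1, -0.2, -2.3]
gripper_width: 19.0
```

>>> drive_tool --pt "0 0 0 7" --pt "0 0 0 7" --pt "0 0 0 7" --pt "0 0 0 7" --pt "0 0 0 7" --pt "0 0 0 7" --pt "0 0 0 7" --pt "0 0 0 7" --pt "0 0 0 7" --pt "0 0 0 7"

```text
clock: 14.18
position: [484.5, 180.9, 165.8]
ee_rot: [-0.138, 0.694, 0.138, 0.693]
contact_force: [0.3, 0.1, -2.9]
gripper_width: 18.5
```

>>> drive_tool --pt "0 0 0 7" --pt "0 0 0 7" --pt "0 0 0 7" --pt "0 0 0 7" --pt "0 0 0 7" --pt "0 0 0 7" --pt "0 0 0 7" --pt "0 0 0 6" --pt "0 0 0 4" --pt "0 0 0 0"

```text
clock: 15.02
position: [484.5, 180.9, 165.9]
ee_rot: [0.219, 0.673, -0.22, 0.672]
contact_force: [-0.0, 0.4, -2.3]
gripper_width: 18.7
```

```bash
python3 st.py
```

```text
15.0167 [484.53 180.93 165.89] yawY 53.8 j [ 6.710e-01  2.640e-01 -3.480e-01 -1.000e-03 -9.610e-01 -2.873e+00] tq [-0.051 -0.074  0.03 ] F [-0.   0.4 -2.3] 18.69759042267527
```

>>> drive_tool --pt "0 0 0 0.8" --pt "0 -12 12 0" --pt "0 -28 30 0" --pt "0 -28 30 0" --pt "0 -28 30 0" --pt "0 -28 30 0" --pt "0 -28 30 0" --pt "0 -28 30 0" --pt "0 -28 30 0" --pt "0 -28 30 0"

```text
clock: 15.85
position: [544.8, -160.7, 166.5]
ee_rot: [0.224, 0.671, -0.223, 0.671]
contact_force: [0.4, 0.4, -2.5]
gripper_width: 19.0
```

>>> drive_tool --pt "0 -28 30 0" --pt "0 -28 30 0" --pt "0 -28 30 0" --pt "0 -13.4 15.4 0" --pt "0 0 0 0" --pt "0 0 0 0" --pt "0 0 0 0"

```text
clock: 16.43
position: [570.3, -299.5, 166.0]
ee_rot: [0.224, 0.671, -0.224, 0.67]
contact_force: [-0.7, 0.2, -2.9]
gripper_width: 18.7
```

```bash
python3 st.py; python3 - <<'E'
from h import *
import pickle
s=arm.read_state();im=arm.get_image("wrist");np.save("w5.npy",im);pickle.dump(s,open("s5.pkl","wb"))
cv2.imwrite("pics/w5.png",cv2.resize(im[:,:,::-1],(768,576),interpolation=cv2.INTER_CUBIC))
t,M=toolinfo(s);print("nut rel tool",M.T@(np.array([478.57,-231.68,97])-t))
c=cam("wrist",s);print(proj(c,[[478.4,-231.7,109],[478.4,-231.7,129]])*1.5)
E
```

```text
16.4333 [ 570.26 -299.48  165.96] yawY 53.11 j [-2.330e-01  4.660e-01 -3.200e-02 -1.000e-03 -1.074e+00 -1.981e+00] tq [-0.039 -0.084  0.013] F [-0.7  0.2 -2.9] 18.74809574102101
nut rel tool [  69.15264609   -0.81843209 -113.91667774]
[[385.48699913  78.31118029]
 [385.30370758  68.52059186]]
```

View pics/w5.png

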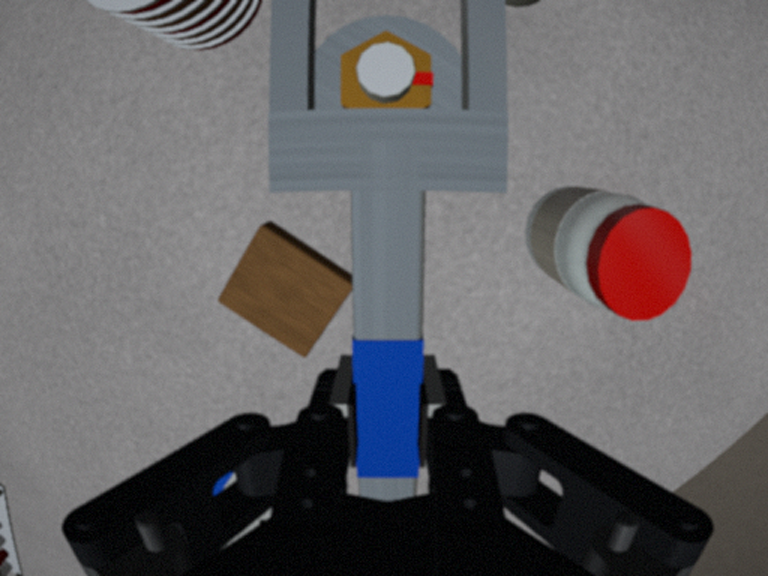

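>>> drive_tool --pt "0 -0.7 1 0" --pt "15 0 0 0" --pt "20 0 0 0" --pt "15 0 0 0" --pt "10 0 0 0" --pt "6 0 0 0" --pt "3 0 0 0" --pt "3 0 0 0" --pt "2 0 0 0" --pt "0 0 0 0"

```text
clock: 17.32
position: [571.5, -301.1, 93.0]
ee_rot: [0.224, 0.671, -0.224, 0.671]
contact_force: [-0.0, 0.4, -2.8]
gripper_width: 18.7
```

```bash
python3 st.py
```

```text
17.3167 [ 571.46 -301.13   93.04] yawY 53.1 j [-0.235  0.538 -0.111  0.    -0.921 -1.98 ] tq [-0.035 -0.059 -0.01 ] F [-0.   0.4 -2.8] 18.72849354599099
```

>>> drive_tool --pt "2 0 -0.5 0" --pt "3 0 -0.5 0" --pt "4 0 0 0" --pt "4 0 0 0" --pt "3 0 0 0" --pt "0 0 0 0" --pt "0 0 0 0"

```text
clock: 17.9
position: [570.2, -300.5, 76.3]
ee_rot: [0.224, 0.671, -0.224, 0.67]
contact_force: [0.3, -0.4, -2.8]
gripper_width: 18.7
```

```bash
python3 st.py
```

```text
17.9 [ 570.23 -300.54   76.34] yawY 53.09 j [-0.235  0.555 -0.129  0.    -0.887 -1.981] tq [-0.058 -0.108  0.037] F [ 0.3 -0.4 -2.8] 18.712779896997137
```

>>> drive_tool --pt "0 -4 -0.07 2" --pt "0 -6 -0.16 3" --pt "0 -6 -0.16 3" --pt "0 -6 -0.16 3" --pt "0 -6 -0.16 3" --pt "0 0 0 0" --pt "0 0 0 0"

```text
clock: 18.48
position: [551.4, -319.7, 76.8]
ee_rot: [0.304, 0.639, -0.303, 0.639]
contact_force: [1.0, 5.2, -1.1]
gripper_width: 18.9
```

```bash
python3 st.py
```

```text
18.4833 [ 551.36 -319.7    76.82] yawY 39.22 j [-2.720e-01  5.440e-01 -1.480e-01 -1.000e-03 -8.780e-01 -2.184e+00] tq [ 1.145 -0.308  0.438] F [ 1.   5.2 -1.1] 18.863566754847643
```

>>> drive_tool --pt "0 -6 -0.16 3" --pt "0 -6 -0.16 3" --pt "0 -6 -0.16 3" --pt "0 -6 -0.16 3" --pt "0 0 0 0" --pt "0 0 0 0"

```text
clock: 18.98
position: [531.7, -332.7, 76.9]
ee_rot: [0.368, 0.604, -0.368, 0.604]
contact_force: [1.8, 5.7, -2.7]
gripper_width: 18.8
```

```bash
python3 st.py
```

```text
18.9833 [ 531.68 -332.72   76.92] yawY 27.26 j [-3.020e-01  5.290e-01 -1.760e-01 -1.000e-03 -8.650e-01 -2.363e+00] tq [ 1.29  -0.58   0.485] F [ 1.8  5.7 -2.7] 18.793409864958218
```

```bash
cat > red.py <<'E'
from h import *
s=arm.read_state();im=arm.get_image("wrist");c=cam("wrist",s);np.save("wr.npy",im)
C=np.array([478.4,-231.7])
hsv=cv2.cvtColor(im,cv2.COLOR_RGB2HSV)
red=((hsv[...,0]<8)|(hsv[...,0]>172))&(hsv[...,1]>150)&(hsv[...,2]>50)
p=proj(c,[[*C,109]])[0];print("nut px",p)
n,l,st,ce=cv2.connectedComponentsWithStats(red.astype(np.uint8))
for i in range(1,n):
    if st[i][4]<5 or np.hypot(*(ce[i]-p))>90: continue
    o=[]
    for z in(66,109):
        q=back(c,ce[i],z)[0,:2]-C;o.append((z,round(float(np.hypot(*q)),1),round(float(np.degrees(np.arctan2(q[1],q[0]))),1)))
    print(st[i],ce[i].round(1),o)
x,y=int(max(p[0]-60,0)),int(max(p[1]-60,0))
cv2.imwrite("pics/red.png",cv2.resize(im[y:y+120,x:x+120,::-1],(600,600),interpolation=cv2.INTER_CUBIC));print(x,y)
E
python3 red.py
```

```text
nut px [256.2743006    6.24921925]
[289   0  22   7 121] [299.4   2.5] [(66, 29.2, 67.7), (109, 16.3, 34.6)]
[304  43   2   4   5] [304.8  44.6] [(66, 25.2, 15.7), (109, 23.5, -13.0)]
196 0
```

>>> drive_tool --pt "0 -6 -0.16 3" --pt "0 -6 -0.16 3" --pt "0 -6 -0.16 3" --pt "0 -6 -0.16 3" --pt "0 -4 -0.07 2" --pt "0 0 0 0" --pt "0 0 0 0" --pt "0 0 0 0"

```text
clock: 19.7
position: [506.0, -342.5, 77.0]
ee_rot: [0.439, 0.554, -0.438, 0.555]
contact_force: [2.4, 4.5, -3.6]
gripper_width: 18.7
```

```bash
python3 st.py; python3 red.py; python3 - <<'E'
from h import *
c=cam("top");im=arm.get_image("top");hsv=cv2.cvtColor(im,cv2.COLOR_RGB2HSV)
red=((hsv[...,0]<8)|(hsv[...,0]>172))&(hsv[...,1]>120)&(hsv[...,2]>50)
n,l,st,ce=cv2.connectedComponentsWithStats(red.astype(np.uint8))
for i in range(1,n):
    if st[i][4]>3 and 320<ce[i][0]<370 and 160<ce[i][1]<220:
        for z in(66,109):q=back(c,ce[i],z)[0,:2];print(st[i],ce[i].round(1),z,q.round(1))
E
```

```text
19.7 [ 506.05 -342.46   77.04] yawY 13.32 j [-3.310e-01  5.060e-01 -2.200e-01 -1.000e-03 -8.430e-01 -2.578e+00] tq [ 1.284 -0.807  0.584] F [ 2.4  4.5 -3.6] 18.685077288261546
nut px [255.66384503   6.2163809 ]
[289   0  22   7 121] [298.9   2.5] [(66, 29.1, 53.7), (109, 16.3, 20.6)]
[335  25  12  11  99] [340.6  30. ] [(66, 44.5, 19.3), (109, 33.2, -1.0)]
195 0
```

>>> drive_tool --pt "0 -3 -0.04 1.5" --pt "0 0 0 0" --pt "0 0 0 0" --pt "0 6 -0.16 -3" --pt "0 6 -0.16 -3" --pt "0 1.6 0 -0.8" --pt "0 0 0 0" --pt "0 0 0 0"

```text
clock: 20.47
position: [514.4, -340.0, 76.5]
ee_rot: [0.414, 0.574, -0.414, 0.573]
contact_force: [-0.7, 3.6, -2.3]
gripper_width: 18.9
```

```bash
python3 st.py;python3 red.py
```

```text
20.4667 [ 514.4  -339.99   76.47] yawY 18.34 j [-3.220e-01  5.160e-01 -2.030e-01 -1.000e-03 -8.530e-01 -2.499e+00] tq [ 1.006  0.164 -0.05 ] F [-0.7  3.6 -2.3] 18.934509114971505
nut px [258.88978601   5.91945857]
[292   0  22   8 141] [302.4   2.9] [(66, 29.4, 57.8), (109, 16.4, 24.7)]
198 0
```

View pics/red.png

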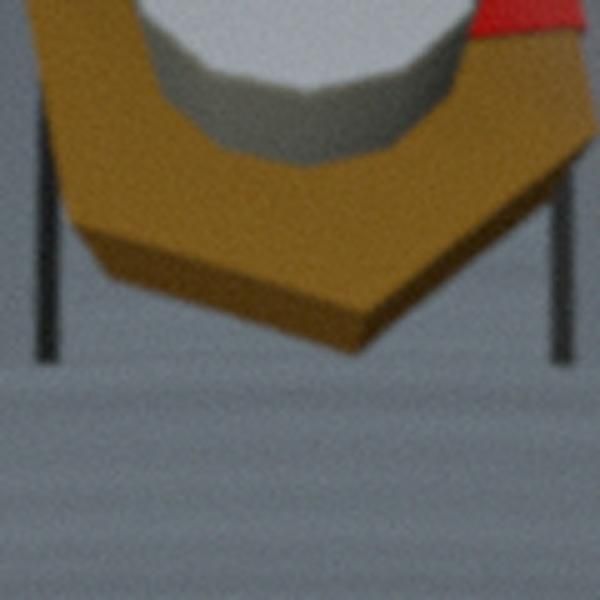

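>>> drive_tool --pt "0 -1.3 0 0.6" --pt "0 -6 -0.16 3" --pt "0 -6 -0.16 3" --pt "0 0 0 0" --pt "0 0 0 0" --pt "0 0 0 0"

```text
clock: 21.02
position: [503.0, -343.2, 76.9]
ee_rot: [0.446, 0.548, -0.445, 0.55]
contact_force: [1.7, 6.8, -2.9]
gripper_width: 19.2
```

```bash
python3 st.py;python3 red.py
```

```text
21.0167 [ 502.95 -343.23   76.92] yawY 11.86 j [-3.34e-01  5.03e-01 -2.25e-01 -1.00e-03 -8.41e-01 -2.60e+00] tq [ 1.745 -0.521  0.492] F [ 1.7  6.8 -2.9] 19.227314227082108
nut px [256.48672241   5.97080646]
[290   0  22   7 119] [299.9   2.5] [(66, 29.3, 51.9), (109, 16.4, 18.8)]
[336  23  11  11 102] [340.9  28. ] [(66, 44.5, 19.3), (109, 32.8, -1.2)]
196 0
```

>>> drive_tool --pt "0 1.4 -0.3 -0.7" --pt "0 0 0 0" --pt "0 0 0 0"

```text
clock: 21.32
position: [504.1, -343.0, 76.9]
ee_rot: [0.443, 0.551, -0.442, 0.552]
contact_force: [1.1, 4.9, -3.2]
gripper_width: 18.7
```

```bash
python3 st.py;python3 red.py
```

```text
21.3167 [ 504.11 -342.95   76.9 ] yawY 12.55 j [-0.332  0.504 -0.223 -0.    -0.842 -2.59 ] tq [ 1.403 -0.414  0.357] F [ 1.1  4.9 -3.2] 18.676686024186644
nut px [256.9242298    5.99163429]
[290   0  22   7 123] [300.3   2.6] [(66, 29.3, 52.4), (109, 16.4, 19.4)]
[337  24  11  11  97] [341.5  28.9] [(66, 44.5, 19.3), (109, 32.9, -1.1)]
196 0
```

>>> drive_tool --pt "-2 0 0 0" --pt "-2 0 0 0" --pt "0 0 0 0"

```text
clock: 21.62
position: [504.1, -342.8, 80.3]
ee_rot: [0.443, 0.551, -0.442, 0.552]
contact_force: [1.9, 5.6, -6.6]
gripper_width: 18.8
```

```bash
python3 st.py;python3 red.py
```

```text
21.6167 [ 504.06 -342.76   80.33] yawY 12.5 j [-3.32e-01  5.00e-01 -2.20e-01 -1.00e-03 -8.49e-01 -2.59e+00] tq [ 0.965 -0.693  0.147] F [ 1.9  5.6 -6.6] 18.80619838982215
nut px [256.71398386   9.38940877]
[289   0  22  10 175] [299.3   4.3] [(66, 29.6, 53.1), (109, 16.7, 21.9)]
[334  26  12  10  96] [339.3  30.8] [(66, 44.4, 19.3), (109, 33.0, -0.5)]
196 0
```

>>> drive_tool --pt "-2 0 -0.5 0" --pt "-3 0 0 0" --pt "-3 0 0 0" --pt "0 0 0 0"

```text
clock: 22.0
position: [503.6, -342.3, 88.5]
ee_rot: [0.443, 0.551, -0.442, 0.551]
contact_force: [2.4, 4.9, -8.8]
gripper_width: 18.8
```

```bash
python3 st.py;python3 red.py
```

```text
22.0 [ 503.58 -342.33   88.47] yawY 12.47 j [-3.320e-01  4.900e-01 -2.130e-01 -1.000e-03 -8.670e-01 -2.591e+00] tq [ 0.74  -0.748  0.084] F [ 2.4  4.9 -8.8] 18.83805976267026
nut px [257.50060269  16.90175288]
[288   2  20  16 228] [297.8   9.9] [(66, 29.6, 53.3), (109, 17.0, 25.1)]
[331  31  11  10  95] [335.8  35.2] [(66, 44.2, 19.4), (109, 33.2, 0.9)]
197 0
```

View pics/red.png

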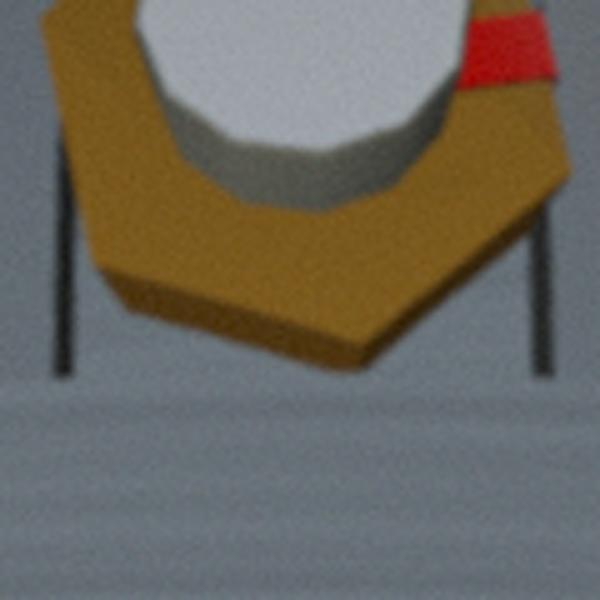

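```bash
python3 - <<'E'
from fit import *
s=arm.read_state();c=cam("wrist",s);t,M=toolinfo(s)
f=lambda L:np.array(L)/5+[196.6,-.4]
P=back(c,f([(45,15),(98,265),(360,350),(570,178)]),109)[:,:2]
k=np.arange(4)*60
best=min(((lambda r:(r.cost,r.x[0]%60,r.x[1:]))(least_squares(lambda p:(P-p[1:]-23.1*np.c_[np.cos(np.radians(p[0]+30+sg*k)),np.sin(np.radians(p[0]+30+sg*k))]).ravel(),[a,478,-232])) for a in range(0,360,40) for sg in(1,-1)),key=lambda q:q[0])
print("nut yaw,centre",best)
# spanner: jaw bottom corners + edges, assume height z; solve via head width ratio
im=np.load("wr.npy");cv2.imwrite("pics/full.png",cv2.resize(im[:,:,::-1],(768,576),interpolation=cv2.INTER_CUBIC))
for z in(100,106,112,118):
    Q=back(c,f([(74,377),(533,377),(74,140),(537,220)]),z);q=(Q-t)@M;print(z,q[:,1:].round(1).tolist())
E
```

```text
nut yaw,centre (np.float64(0.19366552771980491), np.float64(23.44788264933561), array([ 478.65248682, -231.84800118]))
100 [[-20.9, -89.7], [19.2, -89.7], [-21.0, -111.8], [19.7, -104.2]]
106 [[-19.9, -88.9], [18.3, -88.9], [-20.0, -110.1], [18.7, -102.7]]
112 [[-19.0, -88.2], [17.4, -88.1], [-19.1, -108.3], [17.8, -101.3]]
118 [[-18.1, -87.4], [16.5, -87.3], [-18.2, -106.5], [16.9, -99.8]]
```

View pics/full.png

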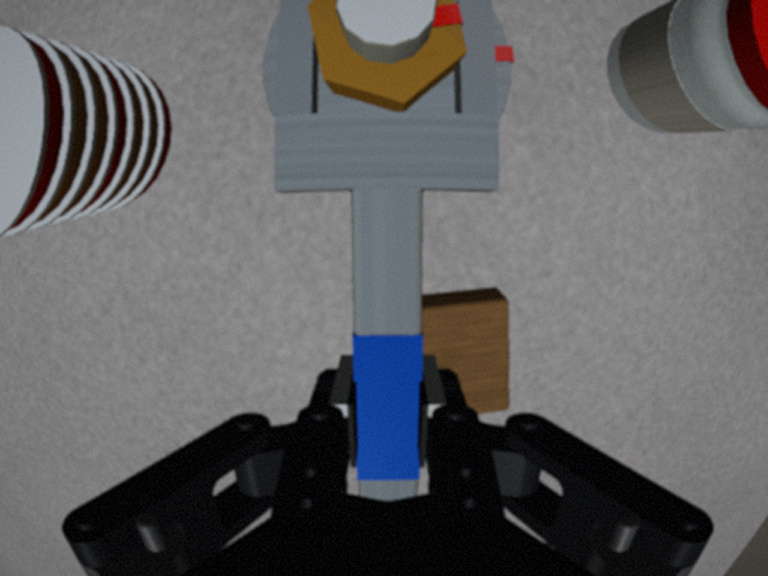

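```bash
cat > nutyaw.py <<'E'
from h import *
import sys
def nutyaw(im,s,C=(478.6,-231.8),lo=0,hi=60):
    c=cam("wrist",s);hsv=cv2.cvtColor(cv2.GaussianBlur(im,(3,3),0),cv2.COLOR_RGB2HSV)
    sat=(hsv[...,1]>110)&((hsv[...,0]<30)|(hsv[...,0]>172))&(hsv[...,2]>95)
    best=[]
    for dx in np.arange(-1.5,1.6,.5):
     for dy in np.arange(-1.5,1.6,.5):
      for a in np.arange(lo,hi,.5):
        th=np.radians(a+30+60*np.arange(6));P=np.c_[C[0]+dx+23.1*np.cos(th),C[1]+dy+23.1*np.sin(th),np.full(6,109)]
        m=np.zeros(sat.shape,np.uint8);cv2.fillPoly(m,[np.round(proj(c,P)*16).astype(np.int32)],1,shift=4)
        b=m.astype(bool)
        best.append((int((sat&R0&~b).sum()+(b&~sat&~capm).sum()),a,dx,dy))
    return sorted(best)[:3]
def run(im,s,lo,hi):
    global R0,capm
    c=cam("wrist",s);C=(478.6,-231.8);yy,xx=np.mgrid[:384,:512];p=proj(c,[[*C,109],[C[0]+27,C[1],109]])
    R0=np.hypot(xx-p[0,0],yy-p[0,1])<np.hypot(*(p[1]-p[0]))
    th=np.linspace(0,6.3,30);Q=np.concatenate([np.c_[C[0]+12.5*np.cos(th),C[1]+12.5*np.sin(th),np.full(30,z)] for z in(109,129)])
    m=np.zeros((384,512),np.uint8);cv2.fillConvexPoly(m,cv2.convexHull(np.round(proj(c,Q)).astype(np.int32)),1);capm=cv2.dilate(m,np.ones((3,3)))>0
    return nutyaw(im,s,C,lo,hi)
if __name__=="__main__":
    s=arm.read_state();im=arm.get_image("wrist");np.save("wl.npy",im);print(run(im,s,8,40))
E
python3 - <<'E'
from nutyaw import *
import pickle
print(run(np.load("w3.npy"),pickle.load(open("s3.pkl","rb")),40,65))
print(run(np.load("wr.npy"),arm.read_state(),8,40))
E
```

```text
[(138, np.float64(54.0), np.float64(0.5), np.float64(0.5)), (138, np.float64(54.5), np.float64(0.5), np.float64(0.5)), (139, np.float64(51.5), np.float64(1.0), np.float64(-0.5))]
[(92, np.float64(23.0), np.float64(-0.5), np.float64(0.5)), (114, np.float64(22.5), np.float64(0.0), np.float64(0.5)), (118, np.float64(24.5), np.float64(0.0), np.float64(0.5))]
```

>>> drive_tool --pt "3 0 0 0" --pt "4 0 0 0" --pt "4 0 0 0" --pt "0 0 0 0" --pt "0 0 0 0"

```text
clock: 22.47
position: [504.1, -343.1, 79.0]
ee_rot: [0.443, 0.551, -0.442, 0.552]
contact_force: [1.8, 4.8, 2.4]
gripper_width: 18.8
```

```bash
python3 st.py; python3 nutyaw.py
```

```text
22.4667 [ 504.1  -343.13   79.03] yawY 12.51 j [-0.332  0.502 -0.222  0.    -0.845 -2.591] tq [ 1.8   -0.323  0.133] F [1.8 4.8 2.4] 18.759029377876477
[(79, np.float64(24.5), np.float64(-0.5), np.float64(0.5)), (97, np.float64(23.5), np.float64(0.0), np.float64(0.5)), (104, np.float64(24.0), np.float64(-0.5), np.float64(0.5))]
```

>>> drive_tool --pt "1 -4 -0.07 2" --pt "0 -5 -0.11 2.5" --pt "0 0 0 0" --pt "0 0 0 0" --pt "0 0 0 0"

```text
clock: 22.93
position: [496.6, -344.8, 78.2]
ee_rot: [0.464, 0.532, -0.463, 0.536]
contact_force: [4.1, 4.5, 2.8]
gripper_width: 18.6
```

```bash
python3 st.py; python3 nutyaw.py; python3 red.py
```

```text
22.9333 [ 496.58 -344.81   78.16] yawY 8.1 j [-0.339  0.494 -0.239  0.    -0.833 -2.661] tq [ 1.96  -1.091  0.429] F [4.1 4.5 2.8] 18.55865144058759
[(88, np.float64(20.0), np.float64(-0.5), np.float64(0.5)), (107, np.float64(19.5), np.float64(-0.5), np.float64(0.5)), (109, np.float64(21.0), np.float64(0.0), np.float64(0.5))]
nut px [254.13729526   6.02998168]
[288   0  21   7 104] [297.2   2.1] [(66, 29.1, 48.6), (109, 16.4, 15.6)]
[333  18  11  10  97] [337.9  22.6] [(66, 44.6, 19.2), (109, 32.4, -1.3)]
194 0
```

>>> drive_tool --pt "0 -1.6 0 0.8" --pt "0 0 0 0" --pt "0 0 0 0"

```text
clock: 23.28
position: [495.3, -345.0, 78.2]
ee_rot: [0.468, 0.529, -0.466, 0.533]
contact_force: [5.4, 5.8, 2.7]
gripper_width: 18.9
```

```bash
python3 st.py; python3 nutyaw.py
```

```text
23.2833 [ 495.29 -345.     78.19] yawY 7.32 j [-0.34   0.492 -0.242  0.    -0.831 -2.674] tq [ 2.062 -1.292  0.466] F [5.4 5.8 2.7] 18.86713892093066
[(83, np.float64(19.0), np.float64(0.0), np.float64(0.5)), (93, np.float64(18.5), np.float64(0.0), np.float64(0.5)), (101, np.float64(19.0), np.float64(-0.5), np.float64(0.5))]
```

>>> drive_tool --pt "0 1 1 -0.5" --pt "0 0 2 0" --pt "0 0 2 0" --pt "0 0 0 0"

```text
clock: 23.67
position: [495.1, -345.5, 76.4]
ee_rot: [0.467, 0.533, -0.464, 0.531]
contact_force: [4.8, 19.1, 4.5]
gripper_width: 18.5
```

```bash
python3 st.py; python3 nutyaw.py
```

```text
23.6667 [ 495.06 -345.5    76.38] yawY 7.64 j [-0.344  0.498 -0.233 -0.007 -0.841 -2.659] tq [ 6.031 -1.318  0.188] F [ 4.8 19.1  4.5] 18.47519560154646
[(88, np.float64(20.0), np.float64(0.0), np.float64(0.5)), (97, np.float64(19.5), np.float64(0.0), np.float64(0.5)), (102, np.float64(21.5), np.float64(-0.5), np.float64(0.5))]
```

>>> drive_tool --pt "0 0 2 0" --pt "0 0 2 0" --pt "0 0 1 0" --pt "0 0 0 0" --pt "0 0 0 0"

```text
clock: 24.13
position: [493.8, -346.3, 74.8]
ee_rot: [0.468, 0.536, -0.464, 0.528]
contact_force: [4.3, 31.6, 4.7]
gripper_width: 18.6
```

```bash
python3 st.py; python3 nutyaw.py
```

```text
24.1333 [ 493.84 -346.28   74.82] yawY 7.59 j [-0.348  0.503 -0.228 -0.013 -0.849 -2.652] tq [ 9.461 -1.233 -0.097] F [ 4.3 31.6  4.7] 18.629461872217973
[(52, np.float64(20.0), np.float64(-0.5), np.float64(0.5)), (64, np.float64(20.5), np.float64(-0.5), np.float64(0.5)), (81, np.float64(19.5), np.float64(0.0), np.float64(0.5))]
```

>>> drive_tool --pt "0 0.6 0 0" --pt "0 0.6 0 0" --pt "0 0 0 0"

```text
clock: 24.43
position: [494.5, -346.3, 74.6]
ee_rot: [0.468, 0.536, -0.464, 0.527]
contact_force: [2.0, 30.8, 3.5]
gripper_width: 18.7
```

```bash
python3 st.py; python3 nutyaw.py
```

```text
24.4333 [ 494.53 -346.26   74.61] yawY 7.57 j [-0.348  0.504 -0.226 -0.013 -0.85  -2.653] tq [ 8.892 -0.951 -0.143] F [ 2.  30.8  3.5] 18.65740321187038
[(76, np.float64(21.5), np.float64(-0.5), np.float64(0.5)), (81, np.float64(20.5), np.float64(-0.5), np.float64(0.5)), (93, np.float64(22.0), np.float64(-0.5), np.float64(0.5))]
```

>>> drive_tool --pt "0 0.7 1 0" --pt "0 0.7 1 0" --pt "0 0.6 1 0" --pt "0 0 0 0"

```text
clock: 24.82
position: [494.0, -346.7, 73.1]
ee_rot: [0.467, 0.539, -0.464, 0.524]
contact_force: [-0.1, 36.4, 4.8]
gripper_width: 18.5
```

```bash
python3 st.py; python3 nutyaw.py
```

```text
24.8167 [ 494.04 -346.66   73.14] yawY 7.57 j [-0.35   0.509 -0.22  -0.015 -0.859 -2.649] tq [10.486 -0.075  0.052] F [-0.1 36.4  4.8] 18.51871631567215
[(70, np.float64(21.0), np.float64(-0.5), np.float64(0.5)), (70, np.float64(21.5), np.float64(-0.5), np.float64(0.5)), (86, np.float64(19.5), np.float64(-0.5), np.float64(0.5))]
```

>>> drive_tool --pt "0 0.8 0.5 0" --pt "0 0.8 0.5 0" --pt "0 0.8 0.5 0" --pt "0 0 0 0"

```text
clock: 25.2
position: [495.0, -346.8, 72.4]
ee_rot: [0.467, 0.541, -0.465, 0.523]
contact_force: [-1.7, 37.7, 3.7]
gripper_width: 19.1
```

```bash
python3 st.py; python3 nutyaw.py
```

```text
25.2 [ 495.03 -346.76   72.41] yawY 7.52 j [-0.35   0.513 -0.215 -0.017 -0.865 -2.65 ] tq [11.048  0.413 -0.133] F [-1.7 37.7  3.7] 19.057532144891802
[(68, np.float64(21.5), np.float64(-0.5), np.float64(0.5)), (77, np.float64(20.5), np.float64(0.0), np.float64(0.5)), (78, np.float64(22.5), np.float64(-0.5), np.float64(0.5))]
```

>>> drive_tool --pt "0 0 -5 0" --pt "0 0 -5 0" --pt "0 2.5 -4 -2.5" --pt "0 2.6 -0.9 -2.6" --pt "0 2.6 -0.7 -2.6" --pt "0 0 0 0" --pt "0 0 0 0"

```text
clock: 25.83
position: [509.1, -343.1, 77.7]
ee_rot: [0.429, 0.56, -0.429, 0.564]
contact_force: [5.8, -1.8, -1.4]
gripper_width: 18.7
```

```bash
python3 st.py; cat >> h.py <<'E'
def tnut(s=None):
    s=s or arm.read_state();r=(s["position"]-[478.6,-231.8,0])/1000;F=s["contact_force"];return r[0]*F[1]-r[1]*F[0]+s["wrist_torque"][2],np.hypot(*r[:2])*1000,np.degrees(np.arctan2(r[1],r[0]))
E
sed -i '$a print("Mnut, r, dir",tnut(s))' st.py
python3 nutyaw.py; python3 st.py|tail -1
```

```text
25.8333 [ 509.1  -343.13   77.69] yawY 15.28 j [-3.290e-01  5.070e-01 -2.160e-01  2.000e-03 -8.400e-01 -2.547e+00] tq [-0.34  -1.342 -0.547] F [ 5.8 -1.8 -1.4] 18.69142187196038
[(68, np.float64(28.0), np.float64(-0.5), np.float64(0.5)), (81, np.float64(27.5), np.float64(-0.5), np.float64(0.5)), (87, np.float64(29.0), np.float64(-0.5), np.float64(0.5))]
Mnut, r, dir (np.float64(0.0007128426066872473), np.float64(115.43267380401664), np.float64(-74.69065757063339))
```

>>> drive_tool --pt "0 -1 3 0" --pt "0 0 3 0" --pt "0 0 2 0" --pt "0 0 0 0"

```text
clock: 26.22
position: [506.4, -344.6, 74.7]
ee_rot: [0.432, 0.564, -0.428, 0.558]
contact_force: [3.1, 19.5, -0.1]
gripper_width: 18.7
```

```bash
python3 st.py; python3 nutyaw.py; python3 - <<'E'
from fit import *
E
```

```text
26.2167 [ 506.37 -344.57   74.74] yawY 15.07 j [-0.337  0.515 -0.207 -0.009 -0.855 -2.536] tq [ 5.436 -0.879 -0.803] F [ 3.1 19.5 -0.1] 18.73866684092768
Mnut, r, dir (np.float64(0.08297490024228471), np.float64(116.14316670250186), np.float64(-76.16555230617972))
[(81, np.float64(26.0), np.float64(-0.5), np.float64(0.5)), (88, np.float64(26.5), np.float64(-0.5), np.float64(0.5)), (91, np.float64(25.5), np.float64(-0.5), np.float64(0.5))]
```

>>> drive_tool --pt "0 0 3 1" --pt "0 0 3 0" --pt "0 0 3 0" --pt "0 0 0 0"

```text
clock: 26.6
position: [510.2, -358.4, 76.4]
ee_rot: [0.433, 0.558, -0.434, 0.559]
contact_force: [1.4, 1.6, -2.9]
gripper_width: 19.0
```

```bash
python3 st.py; python3 nutyaw.py
```

```text
26.6 [ 510.2  -358.41   76.37] yawY 14.36 j [-3.530e-01  5.250e-01 -1.870e-01  1.000e-03 -8.590e-01 -2.538e+00] tq [ 0.433 -0.5   -0.186] F [ 1.4  1.6 -2.9] 18.971943388825512
Mnut, r, dir (np.float64(0.044768057253891186), np.float64(130.4931793662866), np.float64(-75.98570828053383))
[(38, np.float64(24.0), np.float64(-0.5), np.float64(1.0)), (38, np.float64(25.0), np.float64(-1.0), np.float64(0.5)), (51, np.float64(23.0), np.float64(-0.5), np.float64(0.5))]
```

>>> drive_tool --pt "0 0 12 0" --pt "0 0 13 0" --pt "-15 0 0 0" --pt "-30 0 0 0" --pt "-30 0 0 0" --pt "-15 0 0 0" --pt "0 0 -20 0" --pt "0 0 -20 0" --pt "0 0 0 0" --pt "0 0 0 0"

```text
clock: 27.48
position: [505.3, -343.8, 166.9]
ee_rot: [0.433, 0.559, -0.434, 0.559]
contact_force: [-0.6, 0.6, -3.2]
gripper_width: 18.6
```

```bash
python3 st.py; python3 nutyaw.py; python3 red.py; python3 - <<'E'
from h import *
im=np.load("wr.npy");cv2.imwrite("pics/last.png",cv2.resize(im[:,:,::-1],(768,576),interpolation=cv2.INTER_CUBIC))
E
```

```text
27.4833 [ 505.35 -343.81  166.93] yawY 14.42 j [-3.320e-01  4.120e-01 -1.190e-01  1.000e-03 -1.040e+00 -2.558e+00] tq [-0.203 -0.057 -0.006] F [-0.6  0.6 -3.2] 18.624208503209715
Mnut, r, dir (np.float64(-0.05832204902624838), np.float64(115.15647772552359), np.float64(-76.56928420344543))
[(539, np.float64(27.0), np.float64(0.0), np.float64(0.5)), (546, np.float64(22.5), np.float64(0.0), np.float64(1.0)), (546, np.float64(23.0), np.float64(0.0), np.float64(0.0))]
nut px [261.11622742  49.41240331]
[281  41  11  10  89] [286.   45.6] [(66, 24.2, 46.5), (109, 16.9, 24.6)]
[293  55  16   7 103] [300.6  57.8] [(66, 32.4, 19.4), (109, 26.8, 3.0)]
201 0
```

View pics/last.png

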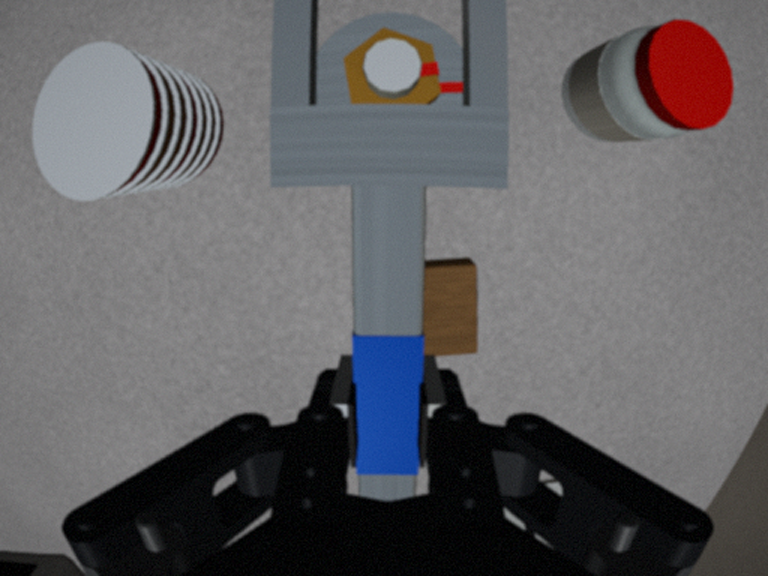

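>>> drive_tool --pt "0 11.3 0 -5.1" --pt "0 11.2 -2 -5.1" --pt "0 0 0 0" --pt "0 0 0 0" --pt "0 0 0 0"

```text
clock: 28.0
position: [526.7, -335.6, 166.3]
ee_rot: [0.383, 0.595, -0.383, 0.594]
contact_force: [-0.6, -0.3, -2.2]
gripper_width: 18.7
```

```bash
python3 st.py; python3 red.py; python3 - <<'E'
from h import *
s=arm.read_state();t,M=toolinfo(s);print("nut rel tool",M.T@(np.array([478.6,-231.8,97])-t))
E
```

```text
28.0 [ 526.68 -335.62  166.25] yawY 24.46 j [-0.309  0.434 -0.084  0.    -1.053 -2.406] tq [-0.118 -0.043  0.012] F [-0.6 -0.3 -2.2] 18.74029689477301
Mnut, r, dir (np.float64(-0.060057766479195925), np.float64(114.40928627006245), np.float64(-65.15026258261518))
nut px [257.44427911  51.3010906 ]
[275  47  14  10 104] [282.   51.7] [(66, 21.5, 49.0), (109, 16.3, 24.3)]
[288  62  21   8 132] [297.8  65.9] [(66, 32.5, 19.7), (109, 28.5, 4.7)]
197 0
nut rel tool [  69.40872735   -0.60856843 -114.31476385]
```

>>> drive_tool --pt "15 -0.5 0.7 0" --pt "20 0 0 0" --pt "20 0 0 0" --pt "11 0 0 0" --pt "6 0 0 0" --pt "4 0 0 0" --pt "4 0 0 0" --pt "4 0 0 0" --pt "4 0 0 0" --pt "0 0 0 0"

```text
clock: 28.88
position: [526.9, -335.8, 78.3]
ee_rot: [0.382, 0.595, -0.382, 0.595]
contact_force: [0.2, -0.5, -2.6]
gripper_width: 18.9
```

```bash
python3 st.py; python3 nutyaw.py
```

```text
28.8833 [ 526.89 -335.81   78.34] yawY 24.56 j [-0.309  0.525 -0.181 -0.    -0.866 -2.404] tq [-0.056  0.041  0.014] F [ 0.2 -0.5 -2.6] 18.898617729973207
Mnut, r, dir (np.float64(0.008888534037047719), np.float64(114.6719660006128), np.float64(-65.09339686647773))
[(95, np.float64(25.0), np.float64(-0.5), np.float64(0.5)), (104, np.float64(23.0), np.float64(-0.5), np.float64(0.5)), (106, np.float64(24.0), np.float64(-0.5), np.float64(0.5))]
```

>>> drive_tool --pt "0 -6 -0.16 3" --pt "0 -6 -0.16 3" --pt "0 -6 -0.16 3" --pt "0 -4 -0.07 2" --pt "0 0 0 0" --pt "0 0 0 0"

```text
clock: 29.43
position: [506.1, -343.5, 79.1]
ee_rot: [0.437, 0.556, -0.437, 0.556]
contact_force: [-1.8, -2.2, -2.6]
gripper_width: 19.1
```

```bash
python3 st.py; python3 nutyaw.py
```

```text
29.4333 [ 506.06 -343.45   79.14] yawY 13.67 j [-3.320e-01  5.050e-01 -2.160e-01  1.000e-03 -8.500e-01 -2.572e+00] tq [-0.683  0.514  0.231] F [-1.8 -2.2 -2.6] 19.123353433500984
Mnut, r, dir (np.float64(-0.027085145362809343), np.float64(114.98077747843223), np.float64(-76.18374695118274))
[(105, np.float64(21.5), np.float64(0.0), np.float64(0.5)), (109, np.float64(21.0), np.float64(-0.5), np.float64(0.5)), (113, np.float64(20.5), np.float64(-0.5), np.float64(0.5))]
```

>>> drive_tool --pt "0 -2 -0.02 1" --pt "0 0 0 0" --pt "0 0 0 0"

```text
clock: 29.73
position: [504.4, -343.7, 78.9]
ee_rot: [0.442, 0.552, -0.442, 0.552]
contact_force: [-1.8, -2.3, -1.9]
gripper_width: 19.0
```

```bash
python3 st.py; python3 nutyaw.py
```

```text
29.7333 [ 504.44 -343.69   78.87] yawY 12.64 j [-0.333  0.503 -0.219  0.    -0.848 -2.588] tq [-0.681  0.462  0.443] F [-1.8 -2.3 -1.9] 18.96026018189193
Mnut, r, dir (np.float64(0.17797080637511775), np.float64(114.83007166424377), np.float64(-76.99637050053826))
[(116, np.float64(21.0), np.float64(0.0), np.float64(0.5)), (116, np.float64(21.5), np.float64(-0.5), np.float64(0.5)), (116, np.float64(21.5), np.float64(0.0), np.float64(0.5))]
```

>>> drive_tool --pt "0 -2 -0.02 1" --pt "0 -2 -0.02 1" --pt "0 0 0 0" --pt "0 0 0 0"

```text
clock: 30.12
position: [500.7, -344.1, 78.8]
ee_rot: [0.452, 0.544, -0.452, 0.544]
contact_force: [0.2, -0.6, -2.4]
gripper_width: 18.7
```

```bash
python3 st.py; python3 nutyaw.py
```

```text
30.1167 [ 500.69 -344.11   78.82] yawY 10.6 j [-0.336  0.499 -0.226 -0.    -0.844 -2.62 ] tq [-0.135  0.106  0.626] F [ 0.2 -0.6 -2.4] 18.65624411164362
Mnut, r, dir (np.float64(0.6317489477564834), np.float64(114.45960032619048), np.float64(-78.87469377111573))
[(91, np.float64(20.5), np.float64(0.0), np.float64(0.5)), (99, np.float64(22.0), np.float64(-0.5), np.float64(0.5)), (108, np.float64(21.0), np.float64(-0.5), np.float64(0.5))]
```

>>> drive_tool --pt "0 -2 -0.02 1" --pt "0 0 0 0" --pt "0 0 0 0"

```text
clock: 30.42
position: [498.8, -344.5, 78.8]
ee_rot: [0.457, 0.54, -0.456, 0.54]
contact_force: [1.5, 0.9, -2.1]
gripper_width: 18.9
```

```bash
python3 st.py; python3 nutyaw.py
```

```text
30.4167 [ 498.84 -344.47   78.81] yawY 9.6 j [-0.338  0.497 -0.23  -0.    -0.843 -2.636] tq [ 0.224 -0.307  0.656] F [ 1.5  0.9 -2.1] 18.858688158270013
Mnut, r, dir (np.float64(0.8440952014360364), np.float64(114.47740226758464), np.float64(-79.81390653299015))
[(92, np.float64(21.0), np.float64(-0.5), np.float64(0.5)), (102, np.float64(20.5), np.float64(-0.5), np.float64(0.5)), (108, np.float64(21.0), np.float64(0.0), np.float64(0.5))]
```

>>> drive_tool --pt "0 -3 -0.04 1.5" --pt "0 -3 -0.04 1.5" --pt "0 0 0 0" --pt "0 0 0 0"

```text
clock: 30.8
position: [492.9, -345.4, 78.9]
ee_rot: [0.471, 0.527, -0.47, 0.528]
contact_force: [2.5, 2.9, -2.9]
gripper_width: 18.8
```

```bash
python3 st.py; python3 nutyaw.py; python3 red.py
```

```text
30.8 [ 492.89 -345.42   78.9 ] yawY 6.56 j [-0.343  0.491 -0.241 -0.    -0.837 -2.684] tq [ 0.663 -0.806  0.651] F [ 2.5  2.9 -2.9] 18.8006134243431
Mnut, r, dir (np.float64(0.9761132131247507), np.float64(114.51095717332774), np.float64(-82.83087464117686))
[(96, np.float64(18.0), np.float64(-0.5), np.float64(0.5)), (106, np.float64(17.5), np.float64(-0.5), np.float64(0.5)), (108, np.float64(18.0), np.float64(0.0), np.float64(0.5))]
nut px [255.71801969   6.52262665]
[289   0  21   7 122] [298.6   2.7] [(66, 29.2, 47.0), (109, 16.5, 14.1)]
[335  16  10  11  82] [338.9  21. ] [(66, 45.0, 19.2), (109, 32.4, -1.3)]
195 0
```

>>> drive_tool --pt "0 3 -0.04 -1.5" --pt "0 3 -0.04 -1.5" --pt "0 0 0 0" --pt "0 0 0 0"

```text
clock: 31.23
position: [497.4, -344.7, 78.3]
ee_rot: [0.457, 0.541, -0.457, 0.539]
contact_force: [-1.4, -0.2, -1.2]
gripper_width: 19.0
```

```bash
python3 st.py; python3 nutyaw.py
```

```text
31.2333 [ 497.42 -344.71   78.29] yawY 9.51 j [-0.339  0.498 -0.231 -0.    -0.844 -2.637] tq [0.147 0.257 0.154] F [-1.4 -0.2 -1.2] 19.0398729347294
Mnut, r, dir (np.float64(-0.004916110812271696), np.float64(114.4650088326021), np.float64(-80.5358486696588))
[(94, np.float64(20.0), np.float64(-0.5), np.float64(0.5)), (95, np.float64(20.5), np.float64(-0.5), np.float64(0.5)), (112, np.float64(18.5), np.float64(0.0), np.float64(0.5))]
```

>>> drive_tool --pt "0 -1 1 0.5" --pt "0 0 3 0" --pt "0 0 3 0" --pt "0 0 3 0" --pt "0 0 0 0"

```text
clock: 31.7
position: [495.3, -346.1, 75.3]
ee_rot: [0.462, 0.543, -0.458, 0.531]
contact_force: [-0.7, 29.5, 1.1]
gripper_width: 19.1
```

```bash
python3 st.py; python3 nutyaw.py
```

```text
31.7 [ 495.27 -346.12   75.29] yawY 8.81 j [-0.348  0.506 -0.219 -0.014 -0.86  -2.63 ] tq [ 8.177  0.037 -0.189] F [-0.7 29.5  1.1] 19.057537758298746
Mnut, r, dir (np.float64(0.22678268808400265), np.float64(115.52537006343026), np.float64(-81.7020864855284))
[(81, np.float64(20.5), np.float64(-0.5), np.float64(0.5)), (84, np.float64(19.0), np.float64(-0.5), np.float64(0.5)), (84, np.float64(19.5), np.float64(-0.5), np.float64(0.5))]
```

>>> drive_tool --pt "0 0.5 3 0" --pt "0 0 3 0" --pt "0 0 0 0"

```text
clock: 32.0
position: [496.2, -351.0, 74.8]
ee_rot: [0.461, 0.544, -0.458, 0.53]
contact_force: [-1.7, 29.1, -0.1]
gripper_width: 18.6
```

```bash
python3 st.py; python3 nutyaw.py
```

```text
32.0 [ 496.16 -351.01   74.81] yawY 8.87 j [-0.355  0.513 -0.208 -0.015 -0.867 -2.622] tq [ 8.32   0.217 -0.245] F [-1.7 29.1 -0.1] 18.631771059445782
Mnut, r, dir (np.float64(0.06284505830529377), np.float64(120.4942323966295), np.float64(-81.61947297889516))
[(47, np.float64(20.5), np.float64(-0.5), np.float64(0.5)), (54, np.float64(21.0), np.float64(-0.5), np.float64(0.5)), (58, np.float64(19.0), np.float64(-0.5), np.float64(0.5))]
```

>>> drive_tool --pt "0 0 4 0" --pt "0 0 4 0" --pt "0 0 0 0"

```text
clock: 32.3
position: [502.5, -369.4, 79.0]
ee_rot: [0.459, 0.537, -0.459, 0.539]
contact_force: [1.1, -0.5, -1.9]
gripper_width: 18.9
```

```bash
python3 st.py; python3 nutyaw.py
```

```text
32.3 [ 502.49 -369.44   79.  ] yawY 9.07 j [-3.74e-01  5.21e-01 -1.85e-01  1.00e-03 -8.62e-01 -2.61e+00] tq [-0.104 -0.036 -0.003] F [ 1.1 -0.5 -1.9] 18.92034362155711
Mnut, r, dir (np.float64(0.13062147182470835), np.float64(139.70107963278087), np.float64(-80.15325328873448))
[(0, np.float64(8.0), np.float64(-1.5), np.float64(1.0)), (0, np.float64(8.0), np.float64(-1.5), np.float64(1.5)), (0, np.float64(8.0), np.float64(-1.0), np.float64(1.5))]
```

Free. I'll pull clear, lift, and measure the marks from above.

>>> drive_tool --pt "0 0 20 0" --pt "-20 0 0 0" --pt "-35 0 0 0" --pt "-35 0 0 0" --pt "0 0 -20 0" --pt "0 0 -25 0" --pt "0 0 0 0" --pt "0 0 0 0" --pt "0 0 0 0"

```text
clock: 33.1
position: [497.7, -344.4, 168.9]
ee_rot: [0.459, 0.538, -0.459, 0.538]
contact_force: [-0.0, -1.4, -2.5]
gripper_width: 18.8
```

```bash
python3 st.py; python3 red.py; python3 - <<'E'
from fit import *
im=np.load("wr.npy");s=arm.read_state();c=cam("wrist",s)
# gripped-spanner position: blue band extent along shank at shank top (tool coords)
t,M=toolinfo(s);hsv=cv2.cvtColor(im,cv2.COLOR_RGB2HSV)
b=(hsv[...,0]>105)&(hsv[...,0]<130)&(hsv[...,1]>150)&(hsv[...,2]>60);b[:,:225]=0;b[:,290:]=0
ys,xs=np.where(b);print("band rows",ys.min(),ys.max(),"cols",xs.min(),xs.max())
for n in("w5.npy",):
    h=cv2.cvtColor(np.load(n),cv2.COLOR_RGB2HSV);b=(h[...,0]>105)&(h[...,0]<130)&(h[...,1]>150)&(h[...,2]>60);b[:,:225]=0;b[:,290:]=0
    ys,xs=np.where(b);print("w5 band rows",ys.min(),ys.max(),"cols",xs.min(),xs.max())
E
```

```text
33.1 [ 497.71 -344.45  168.89] yawY 9.05 j [-0.338  0.4   -0.132  0.    -1.037 -2.646] tq [-0.147 -0.032  0.006] F [-0.  -1.4 -2.5] 18.793967832073605
Mnut, r, dir (np.float64(-0.02466072429332192), np.float64(114.25771470582319), np.float64(-80.37319464982296))
nut px [256.8272841   52.00863414]
[276  43  12  10  92] [281.1  47.6] [(66, 23.4, 42.3), (109, 16.7, 20.6)]
[288  52  21   9 137] [298.3  55.9] [(66, 34.2, 19.5), (109, 28.0, 4.6)]
196 0
band rows 223 316 cols 234 282
w5 band rows 226 317 cols 234 282
```

>>> drive_tool --pt "-2 0 0 -3.9" --pt "0 0 0 -6" --pt "0 0 0 -7" --pt "0 0 0 -7" --pt "0 0 0 -7" --pt "0 0 0 -7" --pt "0 0 0 -7" --pt "0 0 0 -7" --pt "0 0 0 -7" --pt "0 0 0 -7"

```text
clock: 33.98
position: [497.8, -344.8, 170.2]
ee_rot: [0.091, 0.701, -0.091, 0.701]
contact_force: [0.0, -0.2, -3.0]
gripper_width: 18.8
```

>>> drive_tool --pt "0 0 0 -7" --pt "0 0 0 -7" --pt "0 0 0 -7" --pt "0 0 0 -7" --pt "0 0 0 -7" --pt "0 0 0 -7" --pt "0 0 0 -7" --pt "0 0 0 -7" --pt "0 0 0 -7" --pt "0 0 0 -7"

```text
clock: 34.82
position: [497.7, -344.7, 170.1]
ee_rot: [-0.328, 0.627, 0.328, 0.626]
contact_force: [-0.9, -0.3, -1.7]
gripper_width: 19.2
```

>>> drive_tool --pt "0 0 0 -7" --pt "0 0 0 -7" --pt "0 0 0 -7" --pt "0 0 0 -7" --pt "0 0 0 -7" --pt "0 0 0 -7" --pt "0 0 0 -7" --pt "0 0 0 -7" --pt "0 0 0 -7" --pt "0 0 0 -7"

```text
clock: 35.65
position: [497.6, -344.7, 170.0]
ee_rot: [-0.628, 0.325, 0.628, 0.325]
contact_force: [-0.7, -0.2, -2.8]
gripper_width: 18.9
```

>>> drive_tool --pt "0 0 0 -7" --pt "0 0 0 -7" --pt "0 0 0 -7" --pt "0 0 0 -7" --pt "0 0 0 -7" --pt "0 0 0 -7" --pt "0 0 0 -7" --pt "0 0 0 -7" --pt "0 0 0 0"

```text
clock: 36.4
position: [497.6, -344.6, 170.1]
ee_rot: [-0.707, -0.006, 0.707, -0.006]
contact_force: [0.1, -0.2, -2.3]
gripper_width: 18.8
```

```bash
python3 st.py; python3 red.py; python3 - <<'E'
from h import *
s=arm.read_state();t,M=toolinfo(s);print("to stand",M.T@(np.array([484.4,181.1,120])-t))
E
```

```text
36.4 [ 497.56 -344.58  170.08] yawY -88.97 j [-0.338  0.4   -0.129  0.    -1.042  1.927] tq [ 0.01   0.126 -0.   ] F [ 0.1 -0.2 -2.3] 18.817627878068958
Mnut, r, dir (np.float64(0.004958414518925754), np.float64(114.35752950789774), np.float64(-80.45890971336064))
nut px [118.32329809 231.65120117]
[123 163   5   3   6] [125.3 164.2] [(66, 47.9, 9.2), (109, 56.5, -13.4)]
[116 167  13  24 132] [121.9 178.7] [(66, 36.0, 20.3), (109, 44.8, -11.7)]
[105 202  15  20  93] [110.  212.6] [(66, 29.9, 89.4), (109, 17.0, 18.0)]
58 171
to stand [  50.27628619 -525.70631064    5.95558872]
```

>>> drive_tool --pt "0 0 0 -4.8" --pt "0 -20 -1.5 0" --pt "0 -40 -3 0" --pt "0 -40 -3.1 0" --pt "0 -40 -3.1 0" --pt "0 -40 -3.1 0" --pt "0 -40 -3.1 0" --pt "0 -40 -3.1 0" --pt "0 -40 -3.1 0" --pt "0 -40 -3.1 0"

```text
clock: 37.28
position: [489.4, -1.3, 170.9]
ee_rot: [0.706, 0.034, -0.706, 0.034]
contact_force: [0.5, 0.2, -3.2]
gripper_width: 18.8
```

>>> drive_tool --pt "0 -40 -3.1 0" --pt "0 -40 -3.1 0" --pt "0 -40 -3.1 0" --pt "0 -40 -3.1 0" --pt "0 -24 -2 0" --pt "0 0 0 0" --pt "0 0 0 0"

```text
clock: 37.87
position: [485.4, 182.8, 170.5]
ee_rot: [-0.706, -0.035, 0.706, -0.036]
contact_force: [0.2, -0.1, -3.4]
gripper_width: 19.0
```

```bash
python3 st.py; python3 - <<'E'
from h import *
s=arm.read_state();t,M=toolinfo(s);print("to stand",M.T@(np.array([484.4,181.1,52])-t))
E
```

```text
37.8667 [485.37 182.82 170.49] yawY -84.25 j [ 0.673  0.261 -0.34  -0.    -0.971  0.998] tq [-0.057  0.165  0.01 ] F [ 0.2 -0.1 -3.4] 19.029240874504357
Mnut, r, dir (np.float64(-0.08404787755639992), np.float64(414.67254700573733), np.float64(89.06385390812532))
to stand [118.48965302   1.58398629   1.09390157]
```

>>> drive_tool --pt "10 1.6 1.1 0" --pt "30 0 0 0" --pt "30 0 0 0" --pt "25 0 0 0" --pt "13 0 0 0" --pt "5 0 0 0" --pt "2 0 0 0" --pt "0 0 0 0" --pt "0 0 0 0"

```text
clock: 38.62
position: [485.4, 180.0, 56.9]
ee_rot: [0.707, 0.036, -0.705, 0.035]
contact_force: [-0.3, 0.5, -1.9]
gripper_width: 18.6
```

```bash
python3 st.py
```

```text
38.6167 [485.35 180.03  56.86] yawY -84.26 j [ 0.669  0.406 -0.475  0.    -0.688  1.001] tq [ 0.004  0.059 -0.002] F [-0.3  0.5 -1.9] 18.632271841585567
Mnut, r, dir (np.float64(0.13460877458061518), np.float64(411.8897242193462), np.float64(89.06094005148226))
```

>>> drive_tool --pt "1 0 0 0" --pt "1 0 0 0" --pt "0 0 0 0"

```text
clock: 38.87
position: [484.6, 180.1, 54.2]
ee_rot: [0.707, 0.036, -0.706, 0.035]
contact_force: [-0.2, 0.5, -2.2]
gripper_width: 19.0
```

```bash
python3 st.py
```

```text
38.8667 [484.57 180.09  54.24] yawY -84.22 j [ 0.67   0.409 -0.478 -0.    -0.683  1.002] tq [-0.031  0.077  0.012] F [-0.2  0.5 -2.2] 18.961976973956496
Mnut, r, dir (np.float64(0.07992470670261623), np.float64(411.93049363274645), np.float64(89.16945748607806))
```

>>> drive_tool --pt "0.7 -1 0 0" --pt "0.7 0 0 0" --pt "0.6 0 0 0" --pt "0 0 0 0"

```text
clock: 39.2
position: [484.4, 181.2, 52.7]
ee_rot: [0.706, 0.036, -0.706, 0.036]
contact_force: [-2.1, -0.9, 4.1]
gripper_width: 19.1
```

```bash
python3 st.py
```

```text
39.2 [484.43 181.19  52.66] yawY -84.18 j [ 0.672  0.412 -0.478  0.    -0.68   1.   ] tq [-0.027  0.745 -0.029] F [-2.1 -0.9  4.1] 19.11753627266401
Mnut, r, dir (np.float64(0.8174131238924481), np.float64(413.0275411797134), np.float64(89.19111775187284))
```

>>> drive_tool --pt "0 0 0 0" --pt "0 0 0 0" --pt "0 0 0 0" --pt "0 0 0 0" --pt "0 0 0 0" --pt "0 0 0 0" --pt "-10 0 0 0" --pt "-30 0 0 0" --pt "-40 0 0 0" --pt "-40 0 0 0" --grip 85

```text
clock: 40.03
position: [483.7, 180.4, 173.2]
ee_rot: [-0.706, -0.035, 0.707, -0.036]
contact_force: [1.4, 0.9, 0.4]
gripper_width: 85.0
```

>>> drive_tool --pt "-40 0 0 7.1" --pt "0 0 0 0" --pt "0 0 0 0" --pt "0 0 0 0"

```text
clock: 40.37
position: [483.7, 180.7, 211.8]
ee_rot: [-0.707, 0.008, 0.707, 0.008]
contact_force: [0.9, -0.5, 0.1]
gripper_width: 84.8
```

```bash
python3 st.py; python3 - <<'E'
from h import *
from scipy.optimize import least_squares
s=arm.read_state();im=arm.get_image("wrist");c=cam("wrist",s);np.save("w6.npy",im)
hsv=cv2.cvtColor(im,cv2.COLOR_RGB2HSV)
b=((hsv[...,0]>105)&(hsv[...,0]<130)&(hsv[...,1]>150)&(hsv[...,2]>60)).astype(np.uint8)
n,l,st,ce=cv2.connectedComponentsWithStats(b);i=1+np.argmax(st[1:,4])
ys,xs=np.where(l==i);box=cv2.boxPoints(cv2.minAreaRect(np.c_[xs,ys].astype(np.float32)))
P=back(c,box,77)[:,:2];print("band",back(c,ce[i],77)[0],P.round(1).tolist())
e=P-np.roll(P,1,0);k=np.argmax(np.hypot(*e.T));print("yaw",np.degrees(np.arctan2(e[k,1],e[k,0])),"sizes",np.hypot(*e.T))
# same on the before-picture
import pickle
im0=np.load("w4.npy");s0=pickle.load(open("s4.pkl","rb"));c0=cam("wrist",s0);h=cv2.cvtColor(im0,cv2.COLOR_RGB2HSV)
b=((h[...,0]>105)&(h[...,0]<130)&(h[...,1]>150)&(h[...,2]>60)).astype(np.uint8)
n,l,st,ce=cv2.connectedComponentsWithStats(b);i=1+np.argmax(st[1:,4]);ys,xs=np.where(l==i)
P=back(c0,cv2.boxPoints(cv2.minAreaRect(np.c_[xs,ys].astype(np.float32))),77)[:,:2];e=P-np.roll(P,1,0);k=np.argmax(np.hypot(*e.T))
print("before",back(c0,ce[i],77)[0],np.degrees(np.arctan2(e[k,1],e[k,0])),np.hypot(*e.T))
t,M=toolinfo(s);print("to nut view",M.T@(np.array([478,-232,215])-t))
E
```

```text
40.3667 [483.73 180.69 211.84] yawY -91.3 j [ 6.720e-01  2.160e-01 -2.850e-01 -1.000e-03 -1.069e+00  8.770e-01] tq [-0.006 -0.082 -0.014] F [ 0.9 -0.5  0.1] 84.79341572940477
Mnut, r, dir (np.float64(-0.3828843182835584), np.float64(412.5191884584854), np.float64(89.28773906250011))
band [485.03073757 181.55873021  77.        ] [[508.1, 194.0], [510.3, 173.8], [460.8, 168.4], [458.4, 189.5]]
yaw 5.149878869031149 sizes [49.90505786 20.32604351 49.76570434 21.25860162]
before [484.93788601 180.80137183  77.        ] 5.224894386673978 [49.80616036 20.2876922  49.65623863 21.22901449]
to nut view [ -3.38701887 412.7093992   -3.62213911]
```

>>> drive_tool --pt "0 20 0 0" --pt "0 40 0 0" --pt "0 40 0 0" --pt "0 40 0 0" --pt "0 40 0 0" --pt "0 40 0 0" --pt "0 40 0 0" --pt "0 40 0 0" --pt "0 40 0 0" --pt "0 40 0 0"

```text
clock: 41.25
position: [474.2, -200.8, 210.0]
ee_rot: [-0.706, 0.008, 0.708, 0.008]
contact_force: [1.7, -0.2, 0.8]
gripper_width: 85.0
```

>>> drive_tool --pt "0 32.7 -3.6 0" --pt "0 0 0 0" --pt "0 0 0 0" --pt "0 0 0 0"

```text
clock: 41.58
position: [477.6, -231.5, 210.1]
ee_rot: [-0.706, 0.008, 0.708, 0.009]
contact_force: [0.3, -0.1, -0.3]
gripper_width: 85.1
```

```bash
python3 st.py; python3 red.py; python3 - <<'E'
from nutyaw import *
im=np.load("wr.npy");s=arm.read_state();print(run(im,s,5,35))
c=cam("wrist",s);hsv=cv2.cvtColor(im,cv2.COLOR_RGB2HSV)
red=((hsv[...,0]<8)|(hsv[...,0]>172))&(hsv[...,1]>150)&(hsv[...,2]>50)
n,l,st,ce=cv2.connectedComponentsWithStats(red.astype(np.uint8));p=proj(c,[[478.6,-231.8,109]])[0]
for i in range(1,n):
    if st[i][4]<20 or np.hypot(*(ce[i]-p))>90: continue
    ys,xs=np.where(l==i)
    for z in(66,109):
        P=back(c,np.c_[xs,ys],z)[:,:2];vx,vy,_,_=cv2.fitLine(P.astype(np.float32),cv2.DIST_L2,0,.01,.01).ravel();print(ce[i].round(1),z,"axis",np.degrees(np.arctan2(vy,vx)).round(1))
E
```

```text
41.5833 [ 477.6  -231.54  210.13] yawY -91.34 j [-0.146  0.244 -0.253 -0.    -1.078  1.693] tq [ 0.024 -0.046  0.023] F [ 0.3 -0.1 -0.3] 85.05609356197917
Mnut, r, dir (np.float64(0.023355416671539182), np.float64(1.0311434487936848), np.float64(165.18683178661377))
nut px [258.52187902 196.01876892]
[239 138  13  24 136] [245.2 149.4] [(66, 36.8, 19.2), (109, 41.5, 14.0)]
[246 172  11  14  87] [251.3 178.8] [(66, 8.8, 52.8), (109, 16.3, 20.5)]
198 136
[(92, np.float64(18.0), np.float64(-0.5), np.float64(0.5)), (92, np.float64(18.5), np.float64(-0.5), np.float64(0.5)), (92, np.float64(19.0), np.float64(-0.5), np.float64(0.5))]
[245.2 149.4] 66 axis 18.1
[245.2 149.4] 109 axis 18.1
[251.3 178.8] 66 axis 20.8
[251.3 178.8] 109 axis 20.8
```

```bash
python3 - <<'E'
from h import *
a=cv2.imread("pics/scene0.png");b=arm.get_image("scene")[:,:,::-1]
d=cv2.absdiff(cv2.GaussianBlur(a,(3,3),0),cv2.GaussianBlur(b,(3,3),0)).max(2)
for n,(x0,y0,x1,y1) in dict(jar=(186,190,214,224),dishes=(244,145,268,175),beaker=(256,180,282,210),slides=(174,168,206,190),spanner=(292,218,360,280)).items():
    q=d[y0:y1,x0:x1];print(n,(q>30).sum(),q.size)
arm.job_done();print("handed in",arm.read_state()["clock"])
E
```

```text
jar 0 952
dishes 0 720
beaker 0 780
slides 0 704
spanner 0 4216
the job is handed in; nothing more can be done
the job is handed in; nothing more can be done
```

The nut is tightened to the mark, the spanner is back on its stand, and the job is handed in at about 41.6 s on the robot's clock.

**Finger-tight:** I screwed the nut clockwise with the fingers until the torque jumped at the end stop. The nut then stood at yaw 53.0° against the holder's 18.6°, so 34.4° short as expected.

**Spanner tightening:** This took two engagements. The jaw jammed on the nut's corners, and backing the spanner off turned the nut back a few degrees with it. A radial pull with the torque near zero freed it. I then fitted the spanner again, took the nut back to its stop, turned it to the mark and pulled off the same way.

**Last checks:**
- **Marks:** In the final clear view, the nut read 18.0 to 20.8° depending on the method, and the holder 18.1 to 19.2°. They are in line to about 1–2°. The methods disagree by up to 2.7°, and the nut may be 1–2° short of exact.
- **Nut at its stop:** I could not confirm directly that the nut is still hard against its finger-tight stop after the second pull-off. The angle readings suggest it is, to within about 2°.
- **Spanner:** Its blue band is within 1 mm and 0.1° of where it lay at the start. It is released and nothing is touching it.
- **Bystanders:** Jar, dish stack, beaker and slide box show no changed pixels in the scene camera compared with the first picture.
- **Forces:** The highest wrist force I read was about 38 N.

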